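Try the extension tubes on the balloon pump and sort them by fit

TASK

Three look-alike orange extension tubes have got mixed up: one at a time, slide each, socket end first, onto the balloon pump's slanting nozzle until it stops, without forcing it. Stand a tube that goes right down to the collar upright in the clear acrylic tray, and one that sticks part-way upright in the cardboard carton, before you pick up the next. Leave the glass jar, the yellow weight and the two black holders standing where they are.

Things in the scene. Friction and masses are not known exactly. Their poses are not given: they have to be found in the camera images.
- tube_a_mid (a point): middle (on the axis, 55 mm above the foot) of one of three look-alike orange tubes, 110 mm long, about 60 g, standing: round barrel 34 mm across up to 95 mm, then a narrower spout. Its foot is an open socket 50 mm deep whose bore differs from tube to tube and is hidden: only trying shows if it fits. z runs from foot to spout
- tube_b_mid (a point): middle (on the axis, 55 mm above the foot) of one of three look-alike orange tubes, 110 mm long, about 60 g, standing: round barrel 34 mm across up to 95 mm, then a narrower spout. Its foot is an open socket 50 mm deep whose bore differs from tube to tube and is hidden: only trying shows if it fits. z runs from foot to spout
- tube_c_mid (a point): middle (on the axis, 55 mm above the foot) of one of three look-alike orange tubes, 110 mm long, about 60 g, standing: round barrel 34 mm across up to 95 mm, then a narrower spout. Its foot is an open socket 50 mm deep whose bore differs from tube to tube and is hidden: only trying shows if it fits. z runs from foot to spout
- nozzle_seat (a point): centre of the face of the white collar (42 mm across) at the pump nozzle's root; z points out along the nozzle, 30 degrees from vertical towards the pump's front. Nozzle 45 mm long: 20 mm thick for 30 mm, then tapering to 11 mm. A tube that fits rests its foot on the collar, with 2 mm play all round; one that does not sticks with its foot about 35 mm out
- pump: blue electric balloon pump, fixed; housing 180 mm wide (y), 160 mm deep (x), with a deck slanting down to the front and a carry handle behind, 180 mm high. Origin on the shelf under it; its front looks along -x. The nozzle stands out of the deck, its end about 168 mm above the shelf
- tray: clear acrylic tray, fixed, open on top, for the tubes that fit: 220 mm (its x) by 120 mm (its y), 32 mm high, walls and floor 4 mm thick. Origin in the middle of its underside
- carton: low open cardboard carton, fixed, for the tubes that do not fit: 220 mm (its x) by 120 mm (its y), 45 mm high, walls and floor 4 mm thick; its two end flaps are only for looks. Origin in the middle of its underside
- jar: clear glass jar with a closed flip-top lid, 72 mm across (76 mm with its wire clip), 110 mm high, loose; to be left alone. Origin in the middle of its underside
- weight: yellow plastic balloon weight, 68 mm across the foot, 81 mm high with its loop, loose; to be left alone. Origin in the middle of its underside
- holder_1: matte black ceramic candle holder, 64 mm across, 88 mm high, loose; to be left alone. Origin in the middle of its underside
- holder_2: matte black ceramic candle holder like the first, 64 mm across, 88 mm high, loose; to be left alone. Origin in the middle of its underside
Mind the look-alikes: they are no part of the job. What is shaped like the part that bears tube_b_mid but blue, green or grey is not meant.

How it is judged:
By the outcome, as a careful person would: the job done as asked, in the order asked, and still so for the second after the job is handed in, with the robot touching nothing.
It also fails if it takes over 72 s, if anything falls off the work surface, if the arm or the gripper's body presses on something with over 40 N, if the wrist force passes 120 N, or if a joint passes its speed limit or range.

ROBOT

A 6-joint arm with a two-finger parallel gripper is mounted at the origin on the work surface. World frame = base frame: x ahead of the robot, y to its left, z up, the work surface at z = 0. Lengths are in m, angles in rad, forces in N, time in s.
With the tool pointing down it reaches from about 0.275 to 0.75 m from the base axis. Payload 10.2 kg.
Tool frame: the origin (TCP) lies at the very end of the fingers, on their centre line; the grasp point (between the pads) lies 19 mm behind it (ctrl.pinch_z is the distance from the TCP to the grasp point, in m); x points along the fingers, z is the direction in which the jaws open and shut, and the axes are right-handed (so a half turn about x gives the same grasp; the last joint's range is limited). The gripper opens to 85 mm and grips with 20 to 120 N. Pads are 22 mm wide; open, the fingers measure 114 mm over their backs; the gripper's body (76 mm by 85 mm) begins 54 mm behind the grasp point. The pads swing forward as they close: fully open they stand 13 mm farther back than shut.
Start: joints at [-1.422, 0.313, 1.498, -0, 1.331, -0.223], TCP at [0.191, -0.489, 0.231] pointing down, gripper open.
Joint ranges: [-2.94, 2.94], [-0.97, 2.17], [0.19, 2.56], [-1.23, 4.37], [0.02, 3.11], [-2.88, 2.88]. Speed limits (rad/s): [2.39, 2.39, 3.01, 3.14, 3.14, 3.14].

INTERFACE

Orientations are given as a rotation vector (axis times angle).
In Python, from rig import readout, eyes, ticket, ctrl gives the robot as it stands. The module is installed in compiled form; this text tells all that it offers.
- The arm moves only by the tool send_rows, never from a script. Its argument "targets" is a list of rows, each a list of 3 entries, a list of its own where there are three numbers: the turn, a rotation vector about the tool's x, y, z in units of 8 degrees (1.0 is 8 degrees), then the shift along the tool's x, y, z in units of 25 mm (1.0 is 25 mm), then the closure, from 0 (fully open) to 1 (shut). In form: [[[ax, ay, az], [tx, ty, tz], gripper], ...]. A call has 1 to 20 rows; each row is the pose to reach, as a shift and turn from the pose commanded when the call began, along the tool's axes at that moment; what a row does not reach only later rows make up. A row lasts 1/10 s, in which the tool goes at most 50 mm and 8.59 degrees, less where a joint would pass 70% of its speed; a pose out of reach is approached as far as the arm can. A call with a gripper value outside its range is refused whole. The fingers move at their own pace and stop on an object; "newtons" is the grip in N (left out, the last holds). Time passes only in rows, so rows that repeat a pose let the fingers close. It gives the time, the measured TCP pose, the force and the opening at its end, in the units of the state.
- readout.observe(): the state, without advancing time (a new reading comes with each control period).
- eyes.grab_frame(name): name is "scene" or "top"; returns the picture (384x512x3 uint8, red, green, blue); there is no depth.
- eyes.camera_model(name): a dict with "fx", "fy", "cx", "cy" (pixels), "world_from_camera" (4x4, takes a point from camera to world coordinates). Camera axes: x right, y down, z forward; pixel columns grow to the right and rows downward; lengths in m; the calibration is good to about 2 mm. A picture is of the moment at which its call begins. camera_model takes no time and is no camera call.
- ticket.finish_job(): hands the job in, once; it reports no verdict.
The state is a dict: "clock": time; "joint_positions": joint angles; "qd": joint speeds; "effort": joint torques, N m; "ee_pos": TCP position; "tool_rot": TCP orientation; "wrist_force": force on the tool from outside, world axes, zero at the start; "moment": the same for the moment, N m; "opening": finger opening in m.
Only numpy, scipy, OpenCV 4.12 (cv2) and the standard library are available. Lean on these libraries where they do the work, as an engineer would, in place of code of your own. Each camera call takes 0.05 s, during which the arm holds its last target.

## Working session

There is one attempt and no reset: what is moved stays moved. The work goes in short steps, Python scripts to look and compute and a tool call to move; the robot and the scene stay as the last step left them, time stands still between calls to the robot, and variables do not carry over. Pictures are saved under pics/ and viewed, and the job is handed in when it is done.

Besides the shell and the picture viewer there is one more tool, called after ">>>" as name(argument=value, ...), one argument or row to a line, values as JSON. send_rows: Moves the arm, as the interface text tells. Its arguments: {"type":"object","properties":{"targets":{"type":"array"},"newtons":{"type":"number"}},"required":["targets"]}

```bash
mkdir -p pics; ls; python3 - <<'E'
from rig import readout, eyes, ticket, ctrl
import cv2, numpy as np
print(readout.observe()); print(ctrl.pinch_z)
for n in("scene","top"):
    im=eyes.grab_frame(n); m=eyes.camera_model(n); print(n,m)
    cv2.imwrite(f"pics/{n}0.png",im[:,:,::-1]); 
E
```

```text
pics
{'clock': 0.0, 'joint_positions': array([-1.42244215e+00,  3.13431513e-01,  1.49844380e+00,  1.71132177e-05,
        1.33104264e+00, -2.23382813e-01]), 'qd': array([ 0.00026928,  0.00054912, -0.00021349,  0.00086333,  0.00060229,
        0.00087744]), 'effort': array([ 5.86667793e-04, -4.12265754e+01, -2.59737736e+01, -1.51826798e-04,
        4.21664648e-03, -6.44958732e-06]), 'ee_pos': array([ 0.19065826, -0.48886736,  0.23074202]), 'tool_rot': array([ 0.93209017,  1.36334936, -0.9304679 ]), 'wrist_force': array([-0.60972231, -0.40757744, -0.04295778]), 'moment': array([ 0.01043492, -0.00283363, -0.01234186]), 'opening': 0.08550532099711312}
0.0187
scene {'fx': 349.7976813054961, 'fy': 349.7976813054961, 'cx': 260.76743837979654, 'cy': 187.839103032212, 'world_from_camera': array([[-8.15352267e-01,  3.41504473e-01, -4.67520454e-01,
         8.53831357e-01],
       [ 5.78965106e-01,  4.80526595e-01, -6.58706003e-01,
         4.90529776e-01],
       [-2.95034797e-04, -8.07755462e-01, -5.89517622e-01,
         5.37495424e-01],
       [ 0.00000000e+00,  0.00000000e+00,  0.00000000e+00,
         1.00000000e+00]])}
top {'fx': 408.73530167110295, 'fy': 408.73530167110295, 'cx': 256.70375650818346, 'cy': 190.96018030476148, 'world_from_camera': array([[ 0.01628202, -0.99269617,  0.11953745,  0.36758435],
       [-0.99946932, -0.0195322 , -0.02606852,  0.00880579],
       [ 0.02821295, -0.11904957, -0.9924874 ,  1.15068715],
       [ 0.        ,  0.        ,  0.        ,  1.        ]])}
```

View pics/scene0.png

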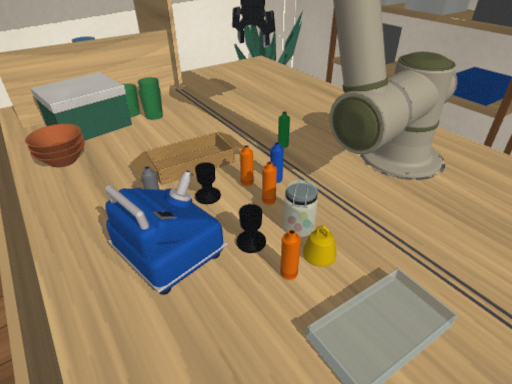

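View pics/top0.png

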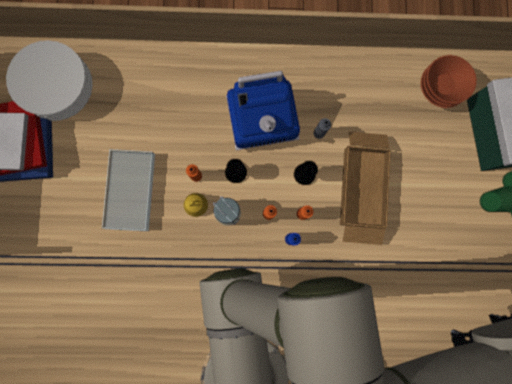

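Orange tubes: scene (247,165), (269,183), (290,255), which correspond to top (305,212), (270,212), (194,172). Look-alikes to avoid: blue at scene (277,160) / top (293,239), green at scene (284,130), grey at scene (150,180) / top (322,128). Next I'll measure them and crop close.

```bash
cat > h.py <<'E'
import numpy as np, cv2
from rig import readout, eyes, ticket, ctrl
from scipy.spatial.transform import Rotation as R
CM={n:eyes.camera_model(n) for n in("scene","top")}
def ray(n,u,v):
    m=CM[n];T=m["world_from_camera"];d=T[:3,:3]@np.array([(u-m["cx"])/m["fx"],(v-m["cy"])/m["fy"],1.]);return T[:3,3],d/np.linalg.norm(d)
def onz(n,u,v,z):
    o,d=ray(n,u,v);return o+d*(z-o[2])/d[2]
def tri(a,b):
    o1,d1=ray("scene",*a);o2,d2=ray("top",*b)
    s=np.linalg.lstsq(np.c_[d1,-d2],o2-o1,rcond=None)[0]
    p,q=o1+s[0]*d1,o2+s[1]*d2
    return (p+q)/2,np.linalg.norm(p-q)
def proj(n,p):
    m=CM[n];c=np.linalg.inv(m["world_from_camera"])@np.r_[p,1];return c[0]/c[2]*m["fx"]+m["cx"],c[1]/c[2]*m["fy"]+m["cy"]
def blobs(im,lo,hi,amin=40):
    h=cv2.cvtColor(im,cv2.COLOR_RGB2HSV);mk=cv2.inRange(h,np.array(lo),np.array(hi))
    n,l,s,c=cv2.connectedComponentsWithStats(mk)
    return [(c[i].round(1),s[i]) for i in range(1,n) if s[i][4]>=amin],l
E
python3 - <<'E'
from h import *
for n in("scene","top"):
    im=cv2.imread(f"pics/{n}0.png")[:,:,::-1]
    b,_=blobs(im,(5,190,120),(15,255,255))
    for x in b: print(n,x)
s=cv2.imread("pics/scene0.png")[110:300,90:350];t=cv2.imread("pics/top0.png")[60:260,90:400]
cv2.imwrite("pics/s_c.png",cv2.resize(s,None,fx=3,fy=3,interpolation=3));cv2.imwrite("pics/t_c.png",cv2.resize(t,None,fx=2.5,fy=2.5,interpolation=3))
E
```

```text
scene (array([246.4, 165.7]), array([240, 146,  13,  40, 429], dtype=int32))
scene (array([268.9, 183.6]), array([262, 163,  14,  42, 477], dtype=int32))
scene (array([290.2, 255.3]), array([281, 231,  20,  49, 744], dtype=int32))
top (array([190.7, 170.9]), array([187, 165,  10,  12,  60], dtype=int32))
top (array([268.4, 212. ]), array([263, 206,  13,  12,  86], dtype=int32))
top (array([304.2, 212. ]), array([298, 206,  14,  12, 104], dtype=int32))
```

```bash
sleep 0
```

```text
(no output)
```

View pics/s_c.png

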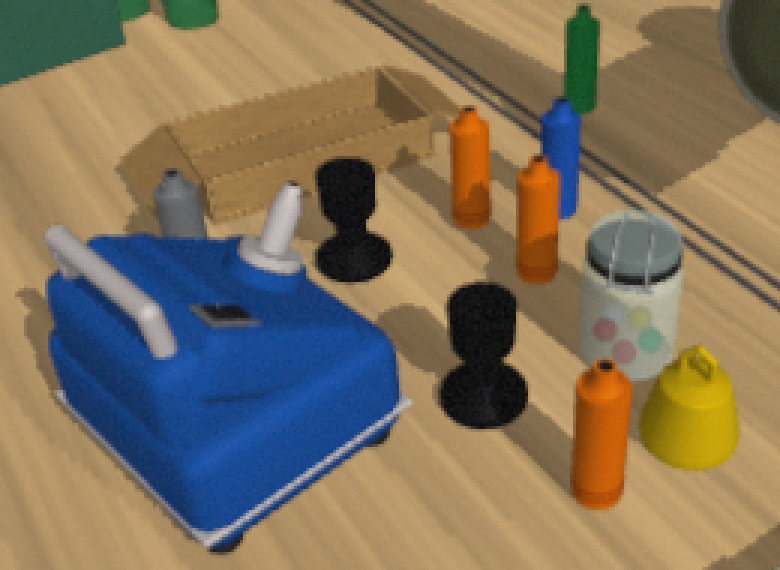

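View pics/t_c.png

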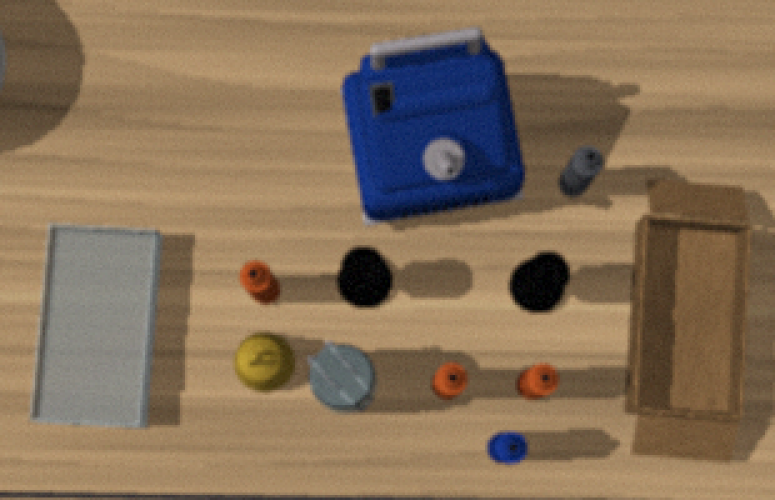

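Both crops agree: the three orange tubes have their spout holes in the top view at about (193,168), (271,212), (307,211). The nozzle tip is at scene (188,171) / top (272,124). Triangulating now.

```bash
python3 - <<'E'
from h import *
np.set_printoptions(precision=4,suppress=True)
S=lambda x,y:(x/3+90-.33,y/3+110-.33); T=lambda x,y:(x/2.5+90-.3,y/2.5+60-.3)
for k,a,b in [("A",(469,110),(544,377)),("B",(539,157),(453,379)),("C",(605,366),(257,268)),("noztip",(294,185),(456,159)),("collar",(270,254),(441,158)),("pumpCornerFL",(405,402),(369,219))]:
    print(k,tri(S(*a),T(*b)), onz("scene",*S(*a),.11)[:2],onz("top",*T(*b),.11)[:2])
# tray: rim corners z=.032, carton z=.045
for k,z,pts in [("tray",.032,[(50,227),(158,231),(146,426),(33,420)]),("carton",.045,[(642,220),(747,226),(738,414),(632,411)]),("pump handle",.18,[(375,52),(481,37)]),("pumpbase",.0,[(369,219),(522,190)])]:
    P=np.array([onz("top",*T(*p),z)[:2] for p in pts]);print(k,P.tolist(),P.mean(0))
    print(np.linalg.norm(np.diff(P,axis=0),axis=1))
# other objects rim tops
for k,z,p in [("jar",.110,(342,377)),("weight",.04,(264,362)),("h1",.088,(365,276)),("h2",.088,(548,275)),("blue",.11,(513,448)),("grey",.11,(590,157))]:
    print(k,onz("top",*T(*p),z)[:2])
for k,p in [("jar",(628,370)),("weight",(690,440)),("h1",(484,400)),("h2",(353,257))]: print(k,onz("scene",*S(*p),0.0)[:2])
E
```

```text
A (array([ 0.4449, -0.1486,  0.1112]), np.float64(0.00019246286151943128)) [ 0.4437 -0.1504] [ 0.4451 -0.1489]
B (array([ 0.4415, -0.0558,  0.1116]), np.float64(0.0007010401597540188)) [ 0.4402 -0.0581] [ 0.4414 -0.0556]
C (array([0.5496, 0.1497, 0.1107]), np.float64(0.006311096095084593)) [0.5469 0.1514] [0.552  0.1477]
noztip (array([ 0.6492, -0.0491,  0.1704]), np.float64(0.011926656972898452)) [ 0.611  -0.1316] [ 0.6723 -0.056 ]
collar (array([ 0.6687, -0.0399,  0.1279]), np.float64(0.002099700998612404)) [ 0.6614 -0.064 ] [ 0.6729 -0.0402]
pumpCornerFL (array([0.6229, 0.0365, 0.0306]), np.float64(0.0031856311222684722)) [0.6581 0.1086] [0.606  0.0337]
tray [[0.6068765945072612, 0.38739851818051796], [0.6050351279011914, 0.2687074122372427], [0.3898746672637936, 0.2716438958955314], [0.39426652579099436, 0.3931035701796589]] [0.499  0.3302]
[0.1187 0.2152 0.1215]
carton [[0.6266981882734632, -0.2677923273241689], [0.6225550945542451, -0.385437511516455], [0.4134780346579565, -0.37085170623419494], [0.41471940124592355, -0.2547335126646936]] [ 0.5194 -0.3197]
[0.1177 0.2096 0.1161]
pump handle [[0.7584232142815968, 0.029793549342648776], [0.7768295440124311, -0.07499590913607138]] [ 0.7676 -0.0226]
[0.1064]
pumpbase [[0.6312416373055151, 0.03632693685516285], [0.6694828496122441, -0.13969029336580915]] [ 0.6504 -0.0517]
[0.1801]
jar [0.4413 0.0576]
weight [0.461  0.1458]
h1 [0.5498 0.0371]
h2 [ 0.5549 -0.1563]
blue [ 0.3724 -0.1174]
grey [ 0.6779 -0.1971]
jar [0.4568 0.0773]
weight [0.4671 0.1548]
h1 [0.5607 0.0414]
h2 [ 0.5565 -0.1622]
```

```bash
python3 - <<'E'
from h import *
from rig import eyes
np.set_printoptions(precision=4,suppress=True)
# average of saved frame; zoom only
s=cv2.imread("pics/scene0.png")[160:208,160:210];t=cv2.imread("pics/top0.png")[105:140,250:290]
a=cv2.resize(s,None,fx=9,fy=9,interpolation=2);b=cv2.resize(t,None,fx=9,fy=9,interpolation=2)
H=max(a.shape[0],b.shape[0]);c=np.zeros((H,a.shape[1]+b.shape[1],3),np.uint8);c[:a.shape[0],:a.shape[1]]=a;c[:b.shape[0],a.shape[1]:]=b
cv2.imwrite("pics/noz.png",c);print(a.shape,b.shape)
seat=np.array([.6687,-.0399,.129])
for yaw in(9,11,13):
    y=np.radians(yaw);ax=np.array([-np.cos(y)*.5,-np.sin(y)*.5,.866])
    print(yaw,[ [np.round(proj(n,seat+l*ax),1) for l in(0,.03,.045)] for n in("scene","top")])
E
```

```text
(432, 450, 3) (315, 360, 3)
9 [[array([180.1, 194. ]), array([184.9, 179.8]), array([187.3, 172.7])], [array([266.3, 122.4]), array([267.7, 125.2]), array([268.4, 126.7])]]
11 [[array([180.1, 194. ]), array([184.7, 179.7]), array([187.1, 172.5])], [array([266.3, 122.4]), array([267.9, 125.2]), array([268.8, 126.6])]]
13 [[array([180.1, 194. ]), array([184.6, 179.6]), array([186.8, 172.4])], [array([266.3, 122.4]), array([268.1, 125.1]), array([269.1, 126.6])]]
```

View pics/noz.png

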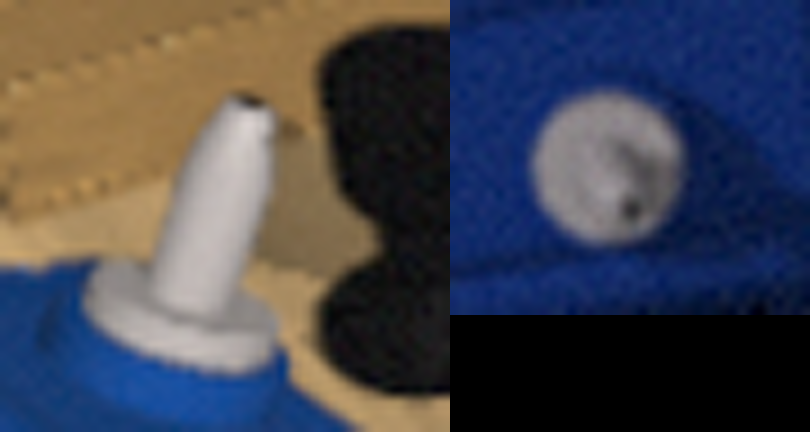

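```bash
python3 - <<'E'
from h import *
np.set_printoptions(precision=4,suppress=True)
tip=tri((187.3,170.8),(269.5,127.6));print(tip)
col=tri((180.0,193.5),(267.1,123.2));print(col)
d=tip[0]-col[0];print(np.linalg.norm(d),d/np.linalg.norm(d))
print(onz("top",269.5,127.6,.168),onz("top",267.0,123.2,.1285),onz("scene",187.3,170.8,.168),onz("scene",180,193.5,.1285))
# orange axis: refine tubes
for n in("scene","top"):
    im=cv2.imread(f"pics/{n}0.png")[:,:,::-1]
    b,l=blobs(im,(3,120,60),(17,255,255),50)
    for c,s in b:
        if 170<c[0]<320 and c[1]<260: print(n,c,s)
for k,p in [("A",(.4449,-.1486)),("B",(.4415,-.0558)),("C",(.5496,.1497))]:
    print(k,[[np.round(proj(n,np.r_[p,z]),1) for z in(0,.055,.095,.11)] for n in("scene","top")])
E
```

```text
(array([ 0.6442, -0.0463,  0.1697]), np.float64(0.0011761285842866113))
(array([ 0.6674, -0.0422,  0.128 ]), np.float64(0.0010885301445381394))
0.04788376019133635 [-0.484  -0.0841  0.871 ]
[ 0.6442 -0.0461  0.168 ] [ 0.6668 -0.0417  0.1285] [ 0.6437 -0.0493  0.168 ] [ 0.668  -0.0421  0.1285]
scene [187.3 155.8] [ 131  132  105   53 1902]
scene [246.3 165.9] [239 145  15  42 554]
scene [268.5 183.9] [261 161  16  45 577]
scene [289.8 255.2] [280 229  22  52 906]
top [193.4 172.5] [185 164  18  18 221]
top [269.6 211.8] [262 204  16  17 189]
top [304.6 212.2] [296 205  18  16 212]
A [[array([247. , 183.1]), array([246.5, 165.6]), array([246.2, 152. ]), array([246. , 146.8])], [array([301.3, 213.4]), array([304.1, 212. ]), array([306.3, 211. ]), array([307.2, 210.6])]]
B [[array([268.8, 200.2]), array([269.1, 182.2]), array([269.4, 168.1]), array([269.5, 162.6])], [array([268.5, 214. ]), array([269.7, 212.7]), array([270.6, 211.6]), array([271. , 211.2])]]
C [[array([286.8, 273. ]), array([288.1, 253.4]), array([289.1, 237.9]), array([289.5, 231.7])], [array([196.7, 174.6]), array([194.3, 171.4]), array([192.4, 168.8]), array([191.7, 167.8])]]
```

```bash
cat >> h.py <<'E'
np.set_printoptions(precision=4,suppress=True)
AX=np.array([-.491,-.088,.867]);AX/=np.linalg.norm(AX)
SEAT=np.array([.6668,-.0420,.1288])
YV=np.cross([0,0,1.],-AX*np.array([1,1,0]));YV/=np.linalg.norm(YV)  # pump-ish y
G=.075  # grasp height above the foot
def Rt(s,up):  # tool orientation: x=-up, z=s*YV
    x=-np.asarray(up);z=s*YV;return np.c_[x,np.cross(z,x),z]
def tcp(foot,up,g=G): return foot+np.asarray(up)*(g-ctrl.pinch_z)
def delta(p1,R1,p0=None,R0=None):
    o=readout.observe()
    if p0 is None:p0=o["ee_pos"]
    if R0 is None:R0=R.from_rotvec(o["tool_rot"]).as_matrix()
    return R.from_matrix(R0.T@R1).as_rotvec()/np.radians(8), R0.T@(p1-p0)/.025
E
python3 - <<'E'
from h import *
o=readout.observe();M=R.from_rotvec(o["tool_rot"]).as_matrix();print(M,YV)
up=np.array([0,0,1.])
for s in(1,-1):
    r=Rt(s,up);print(s,delta(o["ee_pos"],r))
print(R.from_matrix(Rt(1,up).T@Rt(1,AX)).as_rotvec()/np.radians(8))
im=eyes.grab_frame
C=tri((289.8,254.2),(193.4,172.0));print(C)
for p in [(.547,.151),(.5465,.1515),(.5475,.1495)]:
    print([[np.round(proj(n,np.r_[p,z]),1) for z in(0,.055,.095,.11)] for n in("scene","top")])
E
```

```text
[[-0.0002  0.9317  0.3633]
 [ 0.0011  0.3633 -0.9317]
 [-1.      0.0003 -0.0011]] [-0.1764  0.9843  0.    ]
1 (array([-21.1074,   0.0016,  -0.0118]), array([0., 0., 0.]))
-1 (array([ 1.3926, -0.008 , -0.0011]), array([0., 0., 0.]))
[ 0.     -0.     -3.7392]
(array([0.5478, 0.1523, 0.0541]), np.float64(0.00036348661485349873))
[[array([288.3, 272.9]), array([289.6, 253.2]), array([290.7, 237.7]), array([291.1, 231.6])], [array([196.2, 175.5]), array([193.8, 172.3]), array([191.9, 169.8]), array([191.1, 168.8])]]
[[array([288.6, 272.9]), array([290. , 253.3]), array([291.1, 237.7]), array([291.5, 231.6])], [array([196. , 175.7]), array([193.6, 172.5]), array([191.7, 170. ]), array([190.9, 169. ])]]
[[array([287.6, 272.5]), array([288.9, 252.9]), array([290. , 237.3]), array([290.4, 231.2])], [array([196.7, 175.3]), array([194.4, 172.1]), array([192.5, 169.6]), array([191.7, 168.6])]]
```

```bash
python3 - <<'E'
from h import *
up=np.array([0,0,1.])
for z in(.20,G-ctrl.pinch_z): print(delta(np.array([.4449,-.1486,z]),Rt(-1,up)))
E
```

```text
(array([ 1.3926, -0.008 , -0.0011]), array([ 1.2455, 14.4186, -8.9869]))
(array([ 1.3926, -0.008 , -0.0011]), array([ 6.9935, 14.4171, -8.9806]))
```

>>> send_rows(
  targets=[
    [[0.3,0,0],[0.1,1.2,-0.75],0.3],
    [[0.6,0,0],[0.2,2.7,-1.7],0.3],
    [[1,0,0],[0.5,4.3,-2.7],0.3],
    [[1.39,0,0],[0.7,5.9,-3.7],0.3],
    [[1.39,0,0],[0.9,7.5,-4.7],0.3],
    [[1.39,0,0],[1.1,9.1,-5.7],0.3],
    [[1.39,0,0],[1.25,10.7,-6.7],0.3],
    [[1.39,0,0],[1.25,12.2,-7.6],0.3],
    [[1.39,0,0],[1.25,13.5,-8.4],0.3],
    [[1.39,0,0],[1.25,14.2,-8.85],0.3],
    [[1.39,0,0],[1.25,14.42,-8.99],0.3],
    [[1.39,0,0],[1.25,14.42,-8.99],0.3],
    [[1.39,0,0],[1.25,14.42,-8.99],0.3],
  ],
  newtons=40,
)

```text
clock: 1.4
ee_pos: [0.4445, -0.1495, 0.1999]
tool_rot: [1.078, 1.288, -1.078]
wrist_force: [0.8, 0.6, -0.3]
opening: 0.0598
```

```bash
cat > look.py <<'E'
from h import *
import sys
tag=sys.argv[1]
o=readout.observe();print(o["clock"],o["ee_pos"],o["opening"],o["wrist_force"],o["joint_positions"],R.from_rotvec(o["tool_rot"]).as_matrix()[:,0])
s=eyes.grab_frame("scene");t=eyes.grab_frame("top")
cv2.imwrite(f"pics/{tag}_s.png",s[:,:,::-1]);cv2.imwrite(f"pics/{tag}_t.png",t[:,:,::-1])
a=cv2.resize(s[90:300,90:350,::-1],None,fx=1.5,fy=1.5,interpolation=2);b=cv2.resize(t[70:280,130:400,::-1],None,fx=1.5,fy=1.5,interpolation=2)
cv2.imwrite(f"pics/{tag}.png",np.hstack([a,b]))
E
python3 look.py m1; python3 - <<'E'
from h import *
print(delta(np.array([.4449,-.1486,G-ctrl.pinch_z]),Rt(-1,[0,0,1.])))
E
```

```text
1.4 [ 0.4445 -0.1495  0.1999] 0.05983810731808611 [ 0.7565  0.6431 -0.3214] [-0.5749  0.2185  1.7068 -0.0003  1.2166  0.819 ] [-0.0004 -0.0001 -1.    ]
(array([-0.0083,  0.0004,  0.0012]), array([ 5.749 ,  0.0255, -0.0406]))
```

View pics/m1.png

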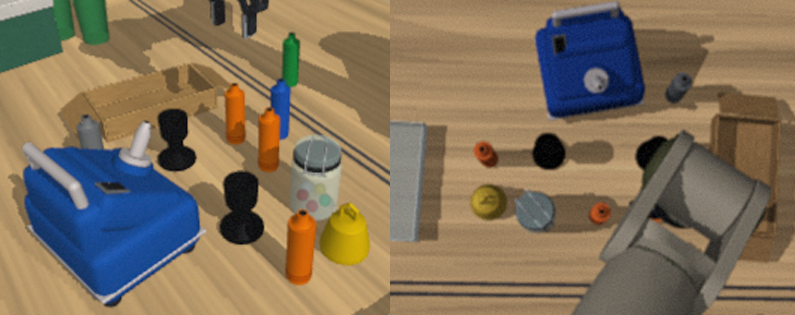

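The gripper is centred above the right-hand orange tube (scene crop (234,30) over the spout at (234,87)). Descending and gripping.

>>> send_rows(
  targets=[
    [[0,0,0],[0.8,0.03,-0.04],0.3],
    [[0,0,0],[2.2,0.03,-0.04],0.3],
    [[0,0,0],[3.6,0.03,-0.04],0.3],
    [[0,0,0],[4.8,0.03,-0.04],0.3],
    [[0,0,0],[5.5,0.03,-0.04],0.3],
    [[0,0,0],[5.75,0.03,-0.04],0.3],
    [[0,0,0],[5.75,0.03,-0.04],0.3],
    [[0,0,0],[5.75,0.03,-0.04],0.8],
    [[0,0,0],[5.75,0.03,-0.04],0.8],
    [[0,0,0],[5.75,0.03,-0.04],0.8],
    [[0,0,0],[5.75,0.03,-0.04],0.8],
    [[0,0,0],[5.75,0.03,-0.04],0.8],
    [[0,0,0],[5.75,0.03,-0.04],0.8],
  ],
  newtons=40,
)

```text
clock: 2.8
ee_pos: [0.4461, -0.1481, 0.0573]
tool_rot: [1.077, 1.286, -1.077]
wrist_force: [-0.7, 0.4, 6.8]
opening: 0.0333
```

```bash
python3 look.py m2; python3 - <<'E'
from h import *
o=readout.observe()
R0=R.from_rotvec(o["tool_rot"]).as_matrix()
for l in(.075,):
    f=SEAT+l*AX;p=tcp(f,AX);print("tcp",p);print(delta(p,Rt(-1,AX)))
E
```

```text
2.8 [ 0.4461 -0.1481  0.0573] 0.0333389656016747 [-0.7484  0.443   6.8089] [-0.5705  0.4211  1.8617 -0.0002  0.8566  0.8226] [ 0.0018 -0.0013 -1.    ]
tcp [ 0.6023 -0.0536  0.2426]
(array([0.0061, 0.0099, 3.7282]), array([-7.405 ,  6.8316, -2.6044]))
```

View pics/m2.png

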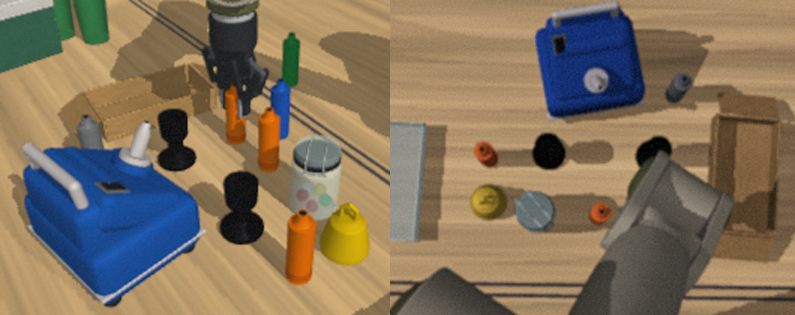

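Grip holds (opening 33 mm). Lifting, then to the pre-insertion pose with the tube's foot 75 mm out along the nozzle axis.

>>> send_rows(
  targets=[
    [[0,0,0],[-0.6,0,0],0.8],
    [[0,0,0],[-1.8,0,0],0.8],
    [[0,0,0],[-3.2,0,0],0.8],
    [[0,0,0],[-4.6,0,0],0.8],
    [[0,0,0],[-6.0,0.4,-0.15],0.8],
    [[0,0,0.3],[-7.0,1.2,-0.45],0.8],
    [[0,0,0.8],[-7.4,2.3,-0.88],0.8],
    [[0,0,1.4],[-7.4,3.4,-1.3],0.8],
    [[0,0,2.0],[-7.4,4.5,-1.7],0.8],
    [[0,0,2.6],[-7.4,5.5,-2.1],0.8],
    [[0,0,3.2],[-7.4,6.3,-2.4],0.8],
    [[0,0,3.6],[-7.4,6.7,-2.55],0.8],
    [[0,0,3.73],[-7.4,6.83,-2.6],0.8],
    [[0,0,3.73],[-7.4,6.83,-2.6],0.8],
    [[0,0,3.73],[-7.4,6.83,-2.6],0.8],
  ],
)

```text
clock: 4.4
ee_pos: [0.6019, -0.0538, 0.2416]
tool_rot: [1.317, 0.929, -0.682]
wrist_force: [0.7, -0.1, -0.5]
opening: 0.0331
```

```bash
python3 look.py m3; python3 - <<'E'
from h import *
s=cv2.imread("pics/m3_s.png")[110:210,130:260];t=cv2.imread("pics/m3_t.png")[90:190,220:330]
cv2.imwrite("pics/m3z.png",np.hstack([cv2.resize(s,(520,400),interpolation=2),cv2.resize(t,(440,400),interpolation=2)])[:, :800])
print(delta(tcp(SEAT+.075*AX,AX),Rt(-1,AX)))
o=readout.observe();R0=R.from_rotvec(o["tool_rot"]).as_matrix();f=o["ee_pos"]+R0[:,0]*(G-ctrl.pinch_z);print(f,SEAT+.075*AX,[proj("scene",f),proj("scene",f-.11*R0[:,0])],R0[:,0])
E
```

```text
4.4 [ 0.6019 -0.0538  0.2416] 0.033080954807382774 [ 0.6537 -0.1163 -0.5201] [-0.4014  0.2412  1.6559  0.3759  0.8334  0.7953] [ 0.4892  0.0876 -0.8678]
(array([0.0027, 0.0012, 0.0115]), array([-0.0292,  0.0326, -0.0071]))
[ 0.6296 -0.0489  0.1927] [ 0.63   -0.0486  0.1938] [(np.float64(192.55744461024108), np.float64(157.63783517761996)), (np.float64(210.89347463722828), np.float64(101.63811863839175))] [ 0.4895  0.0876 -0.8676]
```

View pics/m3z.png

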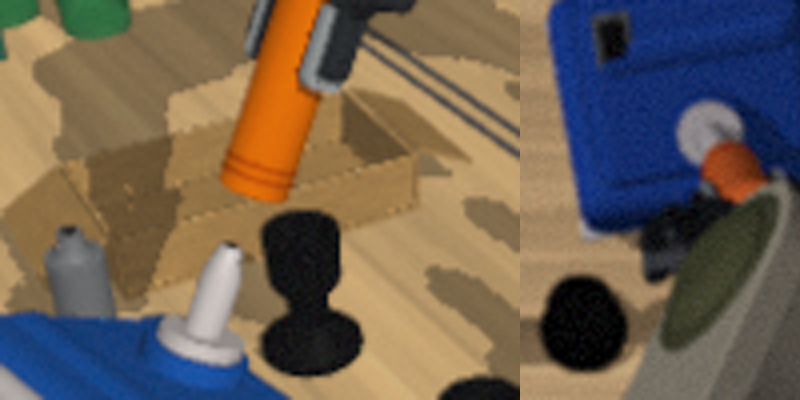

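```bash
cat > axisfit.py <<'E'
from h import *
import sys
tag=sys.argv[1]
o=readout.observe();R0=R.from_rotvec(o["tool_rot"]).as_matrix();f=o["ee_pos"]+R0[:,0]*(G-ctrl.pinch_z)
for n,suf in(("scene","s"),("top","t")):
    im=cv2.imread(f"pics/{tag}_{suf}.png")[:,:,::-1]
    b,l=blobs(im,(3,120,60),(17,255,255),20)
    fu=np.array(proj(n,f));c,s=min(b,key=lambda q:np.linalg.norm(q[0]-np.array(proj(n,f-.03*R0[:,0]))))
    k=l[int(c[1]),int(c[0])];ys,xs=np.nonzero(l==k)
    a=np.array(proj(n,f-.055*R0[:,0]))-fu;a/=np.linalg.norm(a);nn=np.array([-a[1],a[0]])
    q=np.c_[xs,ys]-fu;al=q@a;pe=q@nn
    print(n,"foot px",fu,"axis",a,"normal",nn,"blob",c,s)
    for t in range(int(al.min()),int(al.max())+1,3):
        m=(al>=t)&(al<t+3);
        if m.sum():print("  al",t,"perp range",pe[m].min().round(1),pe[m].max().round(1),"mid",((pe[m].min()+pe[m].max())/2).round(2))
E
python3 axisfit.py m3; python3 - <<'E'
from h import *
for n in("scene","top"):print(n,proj(n,SEAT),proj(n,SEAT+.045*AX),proj(n,SEAT+.075*AX))
E
```

```text
scene foot px [192.5574 157.6378] axis [ 0.3112 -0.9504] normal [0.9504 0.3112] blob [190.6 149.2] [ 131  100  108   85 2477]
  al -34 perp range -26.2 -16.7 mid -21.45
  al -31 perp range -51.8 -15.4 mid -33.62
  al -28 perp range -56.5 -8.1 mid -32.33
  al -25 perp range -56.8 -6.5 mid -31.69
  al -22 perp range -55.9 -5.9 mid -30.88
  al -19 perp range -53.3 -6.2 mid -29.76
  al -16 perp range -52.4 6.5 mid -22.95
  al -13 perp range -50.1 6.2 mid -21.98
  al -10 perp range -47.0 5.2 mid -20.86
  al -7 perp range -45.7 6.2 mid -19.74
  al -4 perp range -39.3 26.1 mid -6.59
  al -1 perp range -33.9 29.3 mid -2.31
  al 2 perp range -29.8 34.7 mid 2.45
  al 5 perp range -24.4 36.3 mid 5.94
  al 8 perp range -22.2 40.7 mid 9.28
  al 11 perp range -15.8 39.8 mid 11.98
  al 14 perp range -13.6 38.9 mid 12.63
  al 17 perp range -9.5 37.9 mid 14.23
  al 20 perp range -9.5 37.0 mid 13.77
  al 23 perp range -9.5 37.4 mid 13.95
  al 26 perp range -9.4 38.9 mid 14.75
  al 29 perp range -9.4 38.3 mid 14.45
  al 32 perp range -9.4 29.8 mid 10.2
  al 35 perp range -9.4 1.4 mid -4.02
  al 38 perp
[... 295 characters left out ...]
p foot px [271.1951 130.7334] axis [0.4805 0.877 ] normal [-0.877   0.4805] blob [272.8 132.5] [266 125  16  16 168]
  al -5 perp range -4.7 4.7 mid -0.02
  al -2 perp range -6.4 6.1 mid -0.14
  al 1 perp range -6.8 5.7 mid -0.54
  al 4 perp range -6.2 5.4 mid -0.41
  al 7 perp range -7.0 4.1 mid -1.44
scene (np.float64(180.5748143817607), np.float64(193.17459266580127)) (np.float64(187.58067729613919), np.float64(171.84518428139032)) (np.float64(192.36946550971717), np.float64(157.26567841292322))
top (np.float64(267.13117873238826), np.float64(123.16201273157756)) (np.float64(269.45801375855126), np.float64(127.4189714197611)) (np.float64(271.1177753984344), np.float64(130.45551533188592))
```

```bash
sed -i 's/(3,120,60),(17,255,255),20/(4,195,90),(16,255,255),20/' axisfit.py; python3 axisfit.py m3
```

```text
scene foot px [192.5574 157.6378] axis [ 0.3112 -0.9504] normal [0.9504 0.3112] blob [198.9 134.2] [185 101  27  60 812]
  al -1 perp range -8.3 8.4 mid 0.07
  al 2 perp range -8.6 8.5 mid -0.08
  al 5 perp range -8.9 8.5 mid -0.22
  al 8 perp range -8.6 8.5 mid -0.05
  al 11 perp range -8.9 8.5 mid -0.19
  al 14 perp range -8.9 8.2 mid -0.33
  al 17 perp range -7.9 8.5 mid 0.31
  al 20 perp range -8.5 8.5 mid 0.01
  al 23 perp range -8.5 8.6 mid 0.03
  al 26 perp range -8.5 8.6 mid 0.05
  al 29 perp range -8.5 2.3 mid -3.1
  al 32 perp range -9.1 1.3 mid -3.88
  al 35 perp range -9.1 1.4 mid -3.86
  al 38 perp range -9.1 1.4 mid -3.84
  al 41 perp range -9.0 1.4 mid -3.83
  al 44 perp range -9.0 1.4 mid -3.81
  al 47 perp range -9.0 1.4 mid -3.79
  al 50 perp range -8.7 2.7 mid -2.99
  al 53 perp range -4.6 1.5 mid -1.55
  al 56 perp range -4.2 0.8 mid -1.7
top foot px [271.1951 130.7334] axis [0.4805 0.877 ] normal [-0.877   0.4805] blob [272.4 132.5] [266 126  14  14 126]
  al -4 perp range -4.3 5.2 mid 0.46
  al -1 perp range -5.5 5.6 mid 0.06
  al 2 perp range -5.4 4.5 mid -0.49
  al 5 perp range -5.3 4.5 mid -0.37
  al 8 perp range 0.2 2.4 mid 1.27
```

The held tube's axis lies within 0.3 px of the predicted line in both views, and that line runs through the nozzle tip at scene (187.6,171.8). Starting a slow insertion.

>>> send_rows(
  targets=[
    [[0,0,0],[0.2,0.03,0],0.8],
    [[0,0,0],[0.45,0.03,0],0.8],
    [[0,0,0],[0.7,0.03,0],0.8],
    [[0,0,0],[0.9,0.03,0],0.8],
    [[0,0,0],[1.05,0.03,0],0.8],
    [[0,0,0],[1.15,0.03,0],0.8],
    [[0,0,0],[1.25,0.03,0],0.8],
    [[0,0,0],[1.35,0.03,0],0.8],
    [[0,0,0],[1.4,0.03,0],0.8],
    [[0,0,0],[1.4,0.03,0],0.8],
  ],
)

```text
clock: 5.5
ee_pos: [0.6199, -0.0503, 0.2112]
tool_rot: [1.318, 0.929, -0.681]
wrist_force: [0.4, -0.7, -0.3]
opening: 0.0333
```

```bash
cat > st.py <<'E'
from h import *
o=readout.observe();R0=R.from_rotvec(o["tool_rot"]).as_matrix();f=o["ee_pos"]+R0[:,0]*(G-ctrl.pinch_z)
d=f-SEAT;l=d@AX;print("t",o["clock"],"foot out mm",l*1e3,"lateral(tool y,z) mm",(R0.T@(d-l*AX)*1e3)[1:],"F tool",R0.T@o["wrist_force"],"M",R0.T@o["moment"],"open",o["opening"])
E
python3 st.py
```

```text
t 5.5 foot out mm 38.88439399080882 lateral(tool y,z) mm [-0.3076 -0.1528] F tool [0.4424 0.1043 0.7509] M [-0.0145  0.0059 -0.3278] open 0.0333400117722986
```

>>> send_rows(
  targets=[
    [[0,0,0],[0.06,0.01,0],0.8],
    [[0,0,0],[0.12,0.01,0],0.8],
    [[0,0,0],[0.18,0.01,0],0.8],
    [[0,0,0],[0.24,0.01,0],0.8],
    [[0,0,0],[0.24,0.01,0],0.8],
  ],
)

```text
clock: 6.0
ee_pos: [0.623, -0.0497, 0.2059]
tool_rot: [1.318, 0.929, -0.681]
wrist_force: [0.0, 0.4, -0.7]
opening: 0.0329
```

```bash
python3 st.py
```

```text
t 6.0 foot out mm 32.752546114708 lateral(tool y,z) mm [-0.173  -0.1526] F tool [ 0.6743 -0.2785 -0.4005] M [ 0.0181 -0.0003 -0.2665] open 0.03294863942677377
```

>>> send_rows(
  targets=[
    [[0,0,0],[0.05,0,0],0.8],
    [[0,0,0],[0.1,0,0],0.8],
    [[0,0,0],[0.15,0,0],0.8],
    [[0,0,0],[0.15,0,0],0.8],
  ],
)

```text
clock: 6.4
ee_pos: [0.6248, -0.0494, 0.2028]
tool_rot: [1.318, 0.929, -0.681]
wrist_force: [-0.4, -0.3, -1.6]
opening: 0.0335
```

```bash
python3 st.py
```

```text
t 6.4 foot out mm 29.06973697235276 lateral(tool y,z) mm [-0.1363 -0.175 ] F tool [ 1.1273 -1.2207  0.237 ] M [-0.0107 -0.0027 -0.3698] open 0.033456250324524824
```

>>> send_rows(
  targets=[
    [[0,0,0],[0.06,0,0],0.8],
    [[0,0,0],[0.12,0,0],0.8],
    [[0,0,0],[0.18,0,0],0.8],
    [[0,0,0],[0.24,0,0],0.8],
    [[0,0,0],[0.24,0,0],0.8],
  ],
)

```text
clock: 6.9
ee_pos: [0.6278, -0.0489, 0.1975]
tool_rot: [1.318, 0.929, -0.681]
wrist_force: [0.7, -0.4, -0.6]
opening: 0.033
```

```bash
python3 st.py; python3 look.py m4; python3 - <<'E'
from h import *
s=cv2.imread("pics/m4_s.png")[130:210,150:240]
cv2.imwrite("pics/m4z.png",cv2.resize(s,None,fx=6,fy=6,interpolation=2))
E
```

```text
t 6.9 foot out mm 23.017093968497832 lateral(tool y,z) mm [-0.1641 -0.1573] F tool [0.8225 0.2279 0.5263] M [ 0.001  -0.0233 -0.3407] open 0.03296686383021233
6.9 [ 0.6278 -0.0489  0.1975] 0.03296686383021233 [ 0.6902 -0.4106 -0.6003] [-0.372   0.34    1.6461  0.3954  0.7407  0.7834] [ 0.4895  0.0881 -0.8676]
```

View pics/m4z.png

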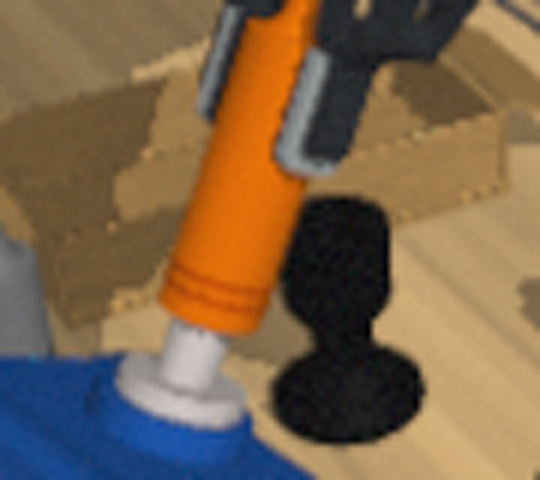

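The tube is sliding freely over the nozzle (foot at crop (210,320), about 22 mm from the collar), so tube A fits. Going on to the collar.

>>> send_rows(
  targets=[
    [[0,0,0],[0.15,0.01,0],0.8],
    [[0,0,0],[0.3,0.01,0],0.8],
    [[0,0,0],[0.45,0.01,0],0.8],
    [[0,0,0],[0.6,0.01,0],0.8],
    [[0,0,0],[0.72,0.01,0],0.8],
    [[0,0,0],[0.8,0.01,0],0.8],
    [[0,0,0],[0.8,0.01,0],0.8],
  ],
)

```text
clock: 7.7
ee_pos: [0.6378, -0.0471, 0.1802]
tool_rot: [1.318, 0.929, -0.681]
wrist_force: [-0.1, -0.6, -0.8]
opening: 0.0332
```

```bash
python3 st.py
```

```text
t 7.7 foot out mm 2.959494997178588 lateral(tool y,z) mm [ 0.0214 -0.1667] F tool [ 0.5369 -0.5734  0.5782] M [ 0.0346  0.0046 -0.3447] open 0.033156940568295545
```

>>> send_rows(
  targets=[
    [[0,0,0],[0.04,0,0],0.8],
    [[0,0,0],[0.08,0,0],0.8],
    [[0,0,0],[0.12,0,0],0.8],
    [[0,0,0],[0.12,0,0],0.8],
  ],
)

```text
clock: 8.1
ee_pos: [0.6392, -0.047, 0.1789]
tool_rot: [1.317, 0.928, -0.68]
wrist_force: [-7.0, -1.0, 6.4]
opening: 0.0333
```

```bash
python3 st.py
```

```text
t 8.1 foot out mm 1.058384726758319 lateral(tool y,z) mm [0.6331 0.021 ] F tool [-9.0601 -2.9162 -0.2975] M [-0.0442  0.1858 -0.8044] open 0.03330335850108407
```

Seated: 9 N along the tool at the collar. Checking with one picture, then withdrawing.

```bash
python3 look.py m5; python3 - <<'E'
from h import *
s=cv2.imread("pics/m5_s.png")[130:210,150:240]
cv2.imwrite("pics/m5z.png",cv2.resize(s,None,fx=5,fy=5,interpolation=2))
p=tcp(SEAT+.075*AX,AX);o=readout.observe();R0=R.from_rotvec(o["tool_rot"]).as_matrix()
print(delta(p,Rt(-1,AX)))
up=[0,0,1.]
q=np.array([.555,.33,.19]);r=Rt(-1,up)
print("from retreat:",delta(q,r,p,Rt(-1,AX)))
E
```

```text
8.1 [ 0.6392 -0.047   0.1789] 0.03330335850108407 [-6.9835 -0.9507  6.4035] [-0.3602  0.3842  1.6365  0.4049  0.7037  0.7769] [ 0.4903  0.0877 -0.8671]
(array([0.0062, 0.0012, 0.0046]), array([-2.957 , -0.0284,  0.0006]))
from retreat: (array([-0.    , -0.    , -3.7392]), array([  2.244 ,  -0.3193, -15.4355]))
```

View pics/m5z.png

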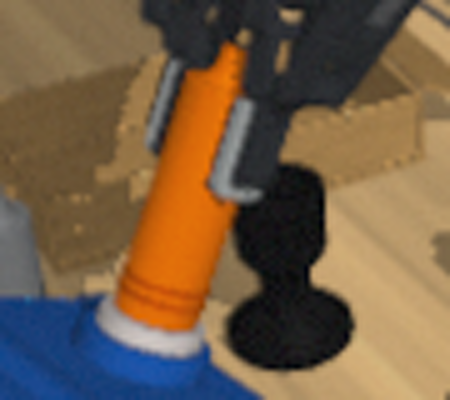

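The picture shows the tube's foot flush on the white collar, at crop (155,330). Withdrawing and carrying it to the tray.

>>> send_rows(
  targets=[
    [[0,0,0],[-0.4,-0.02,0],0.8],
    [[0,0,0],[-1.1,-0.02,0],0.8],
    [[0,0,0],[-1.9,-0.02,0],0.8],
    [[0,0,0],[-2.6,-0.02,0],0.8],
    [[0,0,0],[-2.96,-0.03,-0.2],0.8],
    [[0,0,0],[-2.96,-0.03,-1.0],0.8],
    [[0,0,-0.4],[-2.9,-0.03,-2.2],0.8],
    [[0,0,-1.0],[-2.7,-0.1,-3.6],0.8],
    [[0,0,-1.6],[-2.4,-0.15,-5.2],0.8],
    [[0,0,-2.2],[-2.1,-0.2,-6.8],0.8],
    [[0,0,-2.8],[-1.8,-0.25,-8.4],0.8],
    [[0,0,-3.4],[-1.5,-0.3,-10.0],0.8],
    [[0,0,-3.74],[-1.2,-0.35,-11.6],0.8],
    [[0,0,-3.74],[-1.0,-0.35,-13.0],0.8],
    [[0,0,-3.74],[-0.8,-0.35,-14.2],0.8],
    [[0,0,-3.74],[-0.71,-0.35,-15.1],0.8],
    [[0,0,-3.74],[-0.71,-0.35,-15.43],0.8],
    [[0,0,-3.74],[-0.71,-0.35,-15.43],0.8],
  ],
)

```text
clock: 10.0
ee_pos: [0.5545, 0.3306, 0.1888]
tool_rot: [1.075, 1.289, -1.078]
wrist_force: [0.0, -0.4, -0.3]
opening: 0.0331
```

```bash
python3 look.py m6; python3 - <<'E'
from h import *
print(delta(np.array([.555,.33,.004+G-ctrl.pinch_z+.001]),Rt(-1,[0,0,1.])))
E
```

```text
10.0 [0.5545 0.3306 0.1888] 0.03306303890347158 [ 0.0056 -0.3626 -0.2903] [0.3564 0.6147 1.1523 0.0001 1.3762 1.7481] [-0.0015 -0.0004 -1.    ]
(array([-0.0021,  0.0022,  0.0082]), array([ 5.115 ,  0.0069, -0.039 ]))
```

View pics/m6_s.png

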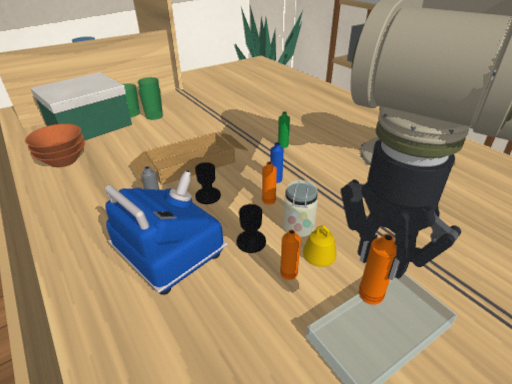

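>>> send_rows(
  targets=[
    [[0,0,0],[0.6,0,-0.04],0.8],
    [[0,0,0],[1.7,0,-0.04],0.8],
    [[0,0,0],[2.9,0,-0.04],0.8],
    [[0,0,0],[3.9,0,-0.04],0.8],
    [[0,0,0],[4.6,0,-0.04],0.8],
    [[0,0,0],[4.9,0,-0.04],0.8],
    [[0,0,0],[5.05,0,-0.04],0.8],
    [[0,0,0],[5.13,0,-0.04],0.8],
    [[0,0,0],[5.13,0,-0.04],0.8],
  ],
)

```text
clock: 11.0
ee_pos: [0.5551, 0.3308, 0.0617]
tool_rot: [1.078, 1.288, -1.077]
wrist_force: [0.1, 0.1, -0.8]
opening: 0.0333
```

>>> send_rows(
  targets=[
    [[0,0,0],[0.04,0,0],0.8],
    [[0,0,0],[0.08,0,0],0.8],
    [[0,0,0],[0.08,0,0],0.8],
  ],
)

```text
clock: 11.3
ee_pos: [0.5554, 0.3311, 0.0614]
tool_rot: [1.078, 1.287, -1.076]
wrist_force: [-3.1, -2.8, 12.3]
opening: 0.0327
```

Foot on the tray floor (12 N). Releasing gently and retreating upward.

>>> send_rows(
  targets=[
    [[0,0,0],[-0.04,0,0],0.8],
    [[0,0,0],[-0.04,0,0],0.6],
    [[0,0,0],[-0.04,0,0],0.5],
    [[0,0,0],[-0.04,0,0],0.35],
    [[0,0,0],[-0.04,0,0],0.3],
    [[0,0,0],[-0.04,0,0],0.3],
    [[0,0,0],[-0.5,0,0],0.3],
    [[0,0,0],[-1.5,0,0],0.3],
    [[0,0,0],[-3.0,0,0],0.3],
    [[0,0,0],[-4.4,0,0],0.3],
    [[0,0,0],[-5.4,0,0],0.3],
    [[0,0,0],[-5.5,0,0],0.3],
  ],
)

```text
clock: 12.5
ee_pos: [0.5558, 0.3314, 0.201]
tool_rot: [1.081, 1.285, -1.072]
wrist_force: [0.1, 0.4, 0.6]
opening: 0.06
```

```bash
python3 look.py m7; python3 - <<'E'
from h import *
print("C above",delta(np.array([.547,.151,.20]),Rt(-1,[0,0,1.])));print(delta(np.array([.547,.151,G-ctrl.pinch_z]),Rt(-1,[0,0,1.])))
E
```

```text
12.5 [0.5558 0.3314 0.201 ] 0.05996605451103835 [0.1405 0.3505 0.6202] [0.3569 0.6059 1.1351 0.0003 1.3947 1.7498] [ 0.0055  0.0023 -1.    ]
C above (array([ 0.003 , -0.0015,  0.0023]), array([-0.1245, -1.5778,  7.0307]))
(array([ 0.003 , -0.0015,  0.0023]), array([ 5.6235, -1.5759,  7.0318]))
```

View pics/m7_s.png

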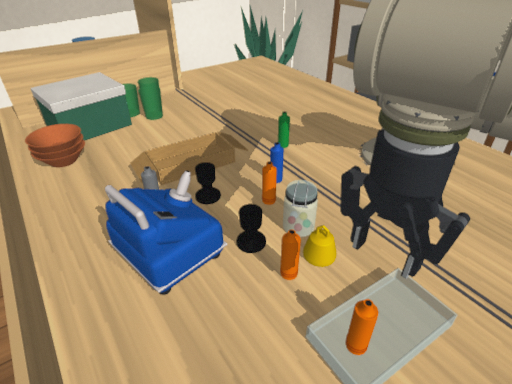

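Tube A stands in the tray at scene (360,330). Next is tube C at (290,255).

>>> send_rows(
  targets=[
    [[0,0,0],[0,-0.2,0.8],0.3],
    [[0,0,0],[0,-0.5,2.2],0.3],
    [[0,0,0],[0,-0.9,3.8],0.3],
    [[0,0,0],[0,-1.2,5.3],0.3],
    [[0,0,0],[0,-1.45,6.4],0.3],
    [[0,0,0],[0,-1.55,6.95],0.3],
    [[0,0,0],[0,-1.58,7.03],0.3],
    [[0,0,0],[0,-1.58,7.03],0.3],
  ],
)

```text
clock: 13.4
ee_pos: [0.5468, 0.1516, 0.1959]
tool_rot: [1.076, 1.29, -1.079]
wrist_force: [0.3, 0.4, -0.1]
opening: 0.06
```

```bash
python3 - <<'E'
from h import *
o=readout.observe();print(o["ee_pos"],delta(np.array([.547,.151,G-ctrl.pinch_z]),Rt(-1,[0,0,1.])))
for p in[(.5555,.331)]: print([proj("scene",np.r_[p,z]) for z in(.004,.059,.114)])
im=cv2.imread("pics/m7_s.png")[:,:,::-1]
for c,s in blobs(im,(4,190,90),(16,255,255),100)[0]:print(c,s)
E
```

```text
[0.5468 0.1516 0.1959] (array([ 0.0035, -0.0031,  0.0153]), array([5.5823, 0.0154, 0.0268]))
[(np.float64(355.27102820613294), np.float64(345.7580960688302)), (np.float64(361.0785132616203), np.float64(325.97226795587585)), (np.float64(367.64800657735304), np.float64(303.5903135827912))]
[268.9 184. ] [262 163  14  42 491]
[289.9 255.4] [281 231  20  49 775]
[361.4 327. ] [ 347  300   31   55 1130]
```

>>> send_rows(
  targets=[
    [[0,0,0],[0.8,0.02,0.03],0.3],
    [[0,0,0],[2.2,0.02,0.03],0.3],
    [[0,0,0],[3.6,0.02,0.03],0.3],
    [[0,0,0],[4.8,0.02,0.03],0.3],
    [[0,0,0],[5.4,0.02,0.03],0.3],
    [[0,0,0],[5.58,0.02,0.03],0.3],
    [[0,0,0],[5.58,0.02,0.03],0.3],
    [[0,0,0],[5.58,0.02,0.03],0.8],
    [[0,0,0],[5.58,0.02,0.03],0.8],
    [[0,0,0],[5.58,0.02,0.03],0.8],
    [[0,0,0],[5.58,0.02,0.03],0.8],
    [[0,0,0],[5.58,0.02,0.03],0.8],
    [[0,0,0],[5.58,0.02,0.03],0.8],
  ],
)

```text
clock: 14.7
ee_pos: [0.548, 0.1506, 0.0579]
tool_rot: [1.078, 1.288, -1.077]
wrist_force: [-1.0, 2.5, 6.6]
opening: 0.0328
```

```bash
python3 look.py m8; python3 - <<'E'
from h import *
print(delta(tcp(SEAT+.075*AX,AX),Rt(-1,AX)))
E
```

```text
14.7 [0.548  0.1506 0.0579] 0.03278041897624225 [-1.0127  2.5428  6.5987] [0.0619 0.5947 1.56   0.0004 0.9862 1.4549] [ 0.0007  0.0003 -1.    ]
(array([ 0.0012, -0.0022,  3.7343]), array([-7.3914,  0.7046,  8.4192]))
```

View pics/m8.png

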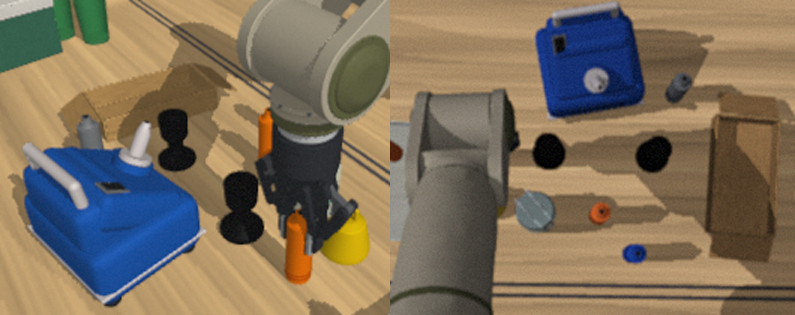

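Tube C is gripped (33 mm opening), with the jar and weight untouched. Lifting and moving to the pre-insertion pose.

>>> send_rows(
  targets=[
    [[0,0,0],[-0.6,0,0],0.8],
    [[0,0,0],[-1.8,0,0],0.8],
    [[0,0,0],[-3.2,0,0],0.8],
    [[0,0,0],[-4.8,0,0.3],0.8],
    [[0,0,0.2],[-6.3,0,1.0],0.8],
    [[0,0,0.7],[-7.3,0,2.1],0.8],
    [[0,0,1.3],[-7.6,0.1,3.4],0.8],
    [[0,0,1.9],[-7.6,0.3,4.8],0.8],
    [[0,0,2.5],[-7.6,0.5,6.2],0.8],
    [[0,0,3.1],[-7.5,0.6,7.4],0.8],
    [[0,0,3.6],[-7.4,0.7,8.2],0.8],
    [[0,0,3.73],[-7.39,0.7,8.42],0.8],
    [[0,0,3.73],[-7.39,0.7,8.42],0.8],
    [[0,0,3.73],[-7.39,0.7,8.42],0.8],
  ],
)

```text
clock: 16.2
ee_pos: [0.602, -0.0536, 0.2416]
tool_rot: [1.317, 0.93, -0.683]
wrist_force: [0.1, -0.5, -0.3]
opening: 0.0332
```

```bash
python3 st.py; python3 look.py m9; python3 axisfit.py m9;  python3 - <<'E'
from h import *
print(delta(tcp(SEAT+.075*AX,AX),Rt(-1,AX)))
E
```

```text
t 16.2 foot out mm 74.36423459329708 lateral(tool y,z) mm [-1.0053 -0.0315] F tool [ 0.2447 -0.1096  0.5225] M [ 0.0362  0.041  -0.3191] open 0.03317521623614026
16.2 [ 0.602  -0.0536  0.2416] 0.03317521623614026 [ 0.1181 -0.5097 -0.2668] [-0.4008  0.2416  1.6547  0.3744  0.8351  0.797 ] [ 0.488   0.0876 -0.8684]
scene foot px [192.6888 157.7159] axis [ 0.3099 -0.9508] normal [0.9508 0.3099] blob [198.9 134.2] [185 101  27  60 827]
  al -1 perp range -8.5 8.6 mid 0.07
  al 2 perp range -8.8 8.6 mid -0.07
  al 5 perp range -8.8 8.7 mid -0.05
  al 8 perp range -9.0 8.7 mid -0.18
  al 11 perp range -8.4 8.1 mid -0.16
  al 14 perp range -9.0 8.4 mid -0.31
  al 17 perp range -8.7 8.4 mid -0.13
  al 20 perp range -8.6 8.4 mid -0.11
  al 23 perp range -8.6 8.4 mid -0.09
  al 26 perp range -8.6 8.5 mid -0.07
  al 29 perp range -8.6 2.2 mid -3.21
  al 32 perp range -9.2 1.2 mid -3.98
  al 35 perp range -9.5 1.3 mid -4.12
  al 38 perp range -9.5 1.3 mid -4.1
  al 41 perp range -9.5 1.3 mid -4.08
  al 44 perp range -9.4 1.3 mid -4.06
  al 47 perp range -9.4 1.3 mid -4.03
  al 50 perp range -8.8 2.6 mid -3.07
  al 53 perp range -4.6 1.4 mid -1.63
  al 56 perp range -4.3 0.8 mid -1.77
top foot px [270.9281 130.6971] axis [0.4822 0.8761] normal [-0.8761  0.4822] blob [272.  132.4] [265 126  16  14 134]
  al -5 perp range -3.6 4.5 mid 0.43
  al -2 perp range -5.3 5.8 mid 0.24
  al 1 perp range -5.2 4.6 mid -0.27
  al 4 perp range -5.6 4.8 mid -0.38
  al 7 perp range -6.4 3.1 mid -1.65
(array([ 0.0087, -0.0032,  0.0204]), array([-0.0265,  0.0216,  0.017 ]))
```

View pics/m9.png

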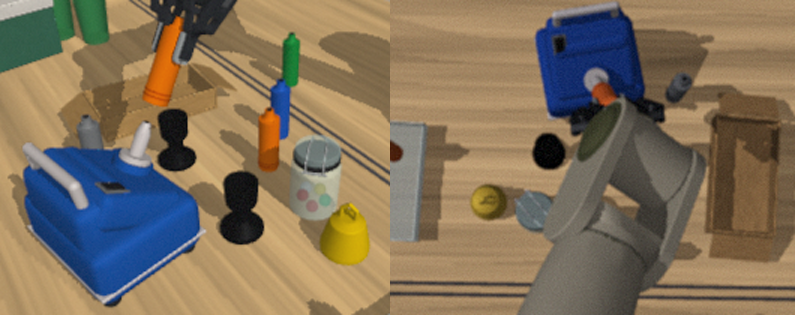

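>>> send_rows(
  targets=[
    [[0,0,0.02],[0.2,0.03,0.02],0.8],
    [[0,0,0.02],[0.45,0.03,0.02],0.8],
    [[0,0,0.02],[0.7,0.03,0.02],0.8],
    [[0,0,0.02],[0.9,0.03,0.02],0.8],
    [[0,0,0.02],[1.1,0.03,0.02],0.8],
    [[0,0,0.02],[1.25,0.03,0.02],0.8],
    [[0,0,0.02],[1.35,0.03,0.02],0.8],
    [[0,0,0.02],[1.4,0.03,0.02],0.8],
    [[0,0,0.02],[1.4,0.03,0.02],0.8],
  ],
)

```text
clock: 17.2
ee_pos: [0.6199, -0.051, 0.2115]
tool_rot: [1.318, 0.928, -0.68]
wrist_force: [-0.4, 0.5, -0.7]
opening: 0.0332
```

```bash
python3 st.py
```

```text
t 17.2 foot out mm 39.15168733299306 lateral(tool y,z) mm [-0.165   0.6184] F tool [ 0.4608 -0.5913 -0.5224] M [-0.04  -0.064 -0.295] open 0.033170967128173384
```

>>> send_rows(
  targets=[
    [[0,0,0],[0.05,0,-0.02],0.8],
    [[0,0,0],[0.1,0,-0.02],0.8],
    [[0,0,0],[0.15,0,-0.02],0.8],
    [[0,0,0],[0.2,0,-0.02],0.8],
    [[0,0,0],[0.2,0,-0.02],0.8],
  ],
)

```text
clock: 17.7
ee_pos: [0.6222, -0.0501, 0.207]
tool_rot: [1.319, 0.928, -0.68]
wrist_force: [-0.2, -0.4, 0.3]
opening: 0.0333
```

```bash
python3 st.py
```

```text
t 17.7 foot out mm 34.037610529625944 lateral(tool y,z) mm [-0.3128  0.0844] F tool [-0.3981 -0.0892  0.3889] M [ 0.004   0.0046 -0.2341] open 0.03329778946163808
```

>>> send_rows(
  targets=[
    [[0,0,0],[0.04,0,0],0.8],
    [[0,0,0],[0.08,0,0],0.8],
    [[0,0,0],[0.12,0,0],0.8],
    [[0,0,0],[0.12,0,0],0.8],
  ],
)

```text
clock: 18.1
ee_pos: [0.6237, -0.0498, 0.2044]
tool_rot: [1.318, 0.928, -0.68]
wrist_force: [-0.3, 1.2, -1.4]
opening: 0.033
```

```bash
python3 st.py
```

```text
t 18.1 foot out mm 31.080952426664503 lateral(tool y,z) mm [-0.2449  0.1009] F tool [ 1.1704 -0.7691 -1.2733] M [ 0.0368  0.0059 -0.2788] open 0.03298389299627505
```

>>> send_rows(
  targets=[
    [[0,0,0],[0.05,0,0],0.8],
    [[0,0,0],[0.1,0,0],0.8],
    [[0,0,0],[0.15,0,0],0.8],
    [[0,0,0],[0.2,0,0],0.8],
    [[0,0,0],[0.2,0,0],0.8],
  ],
)

```text
clock: 18.6
ee_pos: [0.6262, -0.0494, 0.2]
tool_rot: [1.318, 0.928, -0.68]
wrist_force: [-0.1, -0.1, -1.1]
opening: 0.0332
```

```bash
python3 st.py; python3 look.py m10; python3 - <<'E'
from h import *
s=cv2.imread("pics/m10_s.png")[130:210,150:240]
cv2.imwrite("pics/m10z.png",cv2.resize(s,None,fx=5,fy=5,interpolation=2))
E
```

```text
t 18.6 foot out mm 26.034379707289244 lateral(tool y,z) mm [-0.297   0.0819] F tool [ 0.8477 -0.6483  0.0576] M [-0.0532 -0.0024 -0.3052] open 0.0332247284735925
18.6 [ 0.6262 -0.0494  0.2   ] 0.0332247284735925 [-0.127  -0.0811 -1.058 ] [-0.3745  0.3336  1.6485  0.3966  0.7443  0.7815] [ 0.4907  0.0883 -0.8669]
```

View pics/m10z.png

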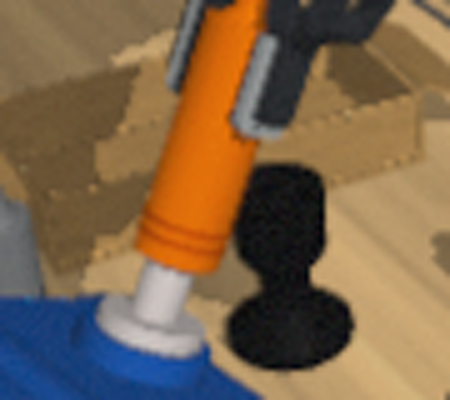

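Tube C also slides freely past the 35 mm point (foot at crop (178,265), no force). Continuing to the collar.

>>> send_rows(
  targets=[
    [[0,0,0],[0.12,0.01,0],0.8],
    [[0,0,0],[0.28,0.01,0],0.8],
    [[0,0,0],[0.44,0.01,0],0.8],
    [[0,0,0],[0.6,0.01,0],0.8],
    [[0,0,0],[0.75,0.01,0],0.8],
    [[0,0,0],[0.87,0.01,0],0.8],
    [[0,0,0],[0.93,0.01,0],0.8],
    [[0,0,0],[0.93,0.01,0],0.8],
  ],
)

```text
clock: 19.5
ee_pos: [0.6378, -0.0473, 0.18]
tool_rot: [1.318, 0.928, -0.68]
wrist_force: [-0.0, -0.6, -1.1]
opening: 0.033
```

```bash
python3 st.py
```

```text
t 19.5 foot out mm 2.779881006101245 lateral(tool y,z) mm [-0.0089  0.103 ] F tool [ 0.8881 -0.6665  0.6105] M [-0.0032  0.0184 -0.2892] open 0.03301574483335484
```

>>> send_rows(
  targets=[
    [[0,0,0],[0.04,0,0],0.8],
    [[0,0,0],[0.08,0,0],0.8],
    [[0,0,0],[0.11,0,0],0.8],
    [[0,0,0],[0.11,0,0],0.8],
  ],
)

```text
clock: 19.9
ee_pos: [0.639, -0.0472, 0.1791]
tool_rot: [1.318, 0.927, -0.679]
wrist_force: [-11.2, -1.5, 9.0]
opening: 0.0333
```

```bash
python3 st.py;python3 look.py m11; python3 - <<'E'
from h import *
s=cv2.imread("pics/m11_s.png")[130:210,150:240]
cv2.imwrite("pics/m11z.png",cv2.resize(s,None,fx=5,fy=5,interpolation=2))
p=tcp(SEAT+.075*AX,AX);d=delta(p,Rt(-1,AX));e=delta(np.array([.490,.33,.19]),Rt(-1,[0,0,1.]),p,Rt(-1,AX));print(d,e[0],d[1]+e[1])
E
```

```text
t 19.9 foot out mm 1.3738328848857109 lateral(tool y,z) mm [0.5907 0.2451] F tool [-13.4848  -5.3123  -0.4969] M [ 0.023   0.2644 -1.0066] open 0.03333399494123012
19.9 [ 0.639  -0.0472  0.1791] 0.03333399494123012 [-11.2461  -1.5144   9.0299] [-0.3612  0.3832  1.6379  0.4073  0.7027  0.774 ] [ 0.4916  0.0879 -0.8664]
(array([ 0.0074,  0.0012, -0.0061]), array([-2.945 , -0.0193, -0.0087])) [-0.     -0.     -3.7392] [ -1.9772  -2.5569 -15.9029]
```

View pics/m11z.png

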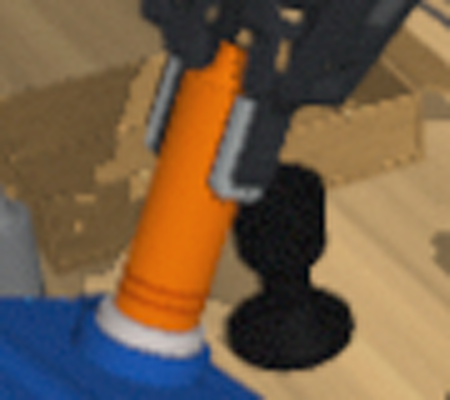

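Tube C's foot is flush on the collar (13 N, picture as for tube A), so it fits too. Withdrawing and carrying it to the tray at x≈0.49.

>>> send_rows(
  targets=[
    [[0,0,0],[-0.4,0,0],0.8],
    [[0,0,0],[-1.1,-0.02,0],0.8],
    [[0,0,0],[-1.9,-0.02,0],0.8],
    [[0,0,0],[-2.6,-0.02,0],0.8],
    [[0,0,0],[-2.95,-0.02,-0.2],0.8],
    [[0,0,0],[-2.95,-0.02,-1.0],0.8],
    [[0,0,-0.4],[-2.95,-0.1,-2.2],0.8],
    [[0,0,-1.0],[-2.9,-0.3,-3.6],0.8],
    [[0,0,-1.6],[-2.8,-0.6,-5.2],0.8],
    [[0,0,-2.2],[-2.7,-0.9,-6.8],0.8],
    [[0,0,-2.8],[-2.5,-1.2,-8.4],0.8],
    [[0,0,-3.4],[-2.4,-1.6,-10.0],0.8],
    [[0,0,-3.74],[-2.2,-1.9,-11.6],0.8],
    [[0,0,-3.74],[-2.1,-2.2,-13.2],0.8],
    [[0,0,-3.74],[-2.0,-2.4,-14.6],0.8],
    [[0,0,-3.74],[-1.98,-2.56,-15.6],0.8],
    [[0,0,-3.74],[-1.98,-2.56,-15.9],0.8],
    [[0,0,-3.74],[-1.98,-2.56,-15.9],0.8],
  ],
)

```text
clock: 21.8
ee_pos: [0.4897, 0.3306, 0.1887]
tool_rot: [1.076, 1.289, -1.076]
wrist_force: [0.2, -0.2, -0.5]
opening: 0.0334
```

```bash
python3 look.py m12; python3 - <<'E'
from h import *
print(delta(np.array([.49,.33,.0625]),Rt(-1,[0,0,1.])))
E
```

```text
21.8 [0.4897 0.3306 0.1887] 0.03339219684129868 [ 0.2435 -0.2122 -0.4997] [ 0.3958  0.4908  1.3521 -0.0002  1.2987  1.7874] [ 0.     -0.0002 -1.    ]
(array([-0.0018,  0.0023, -0.0014]), array([ 5.0553, -0.0094, -0.0366]))
```

View pics/m12_s.png

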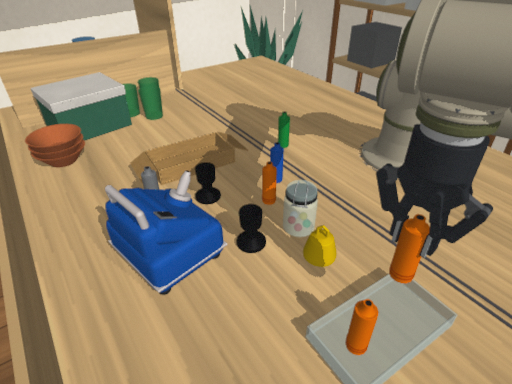

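>>> send_rows(
  targets=[
    [[0,0,0],[0.6,0,-0.04],0.8],
    [[0,0,0],[1.7,0,-0.04],0.8],
    [[0,0,0],[2.9,0,-0.04],0.8],
    [[0,0,0],[3.9,0,-0.04],0.8],
    [[0,0,0],[4.6,0,-0.04],0.8],
    [[0,0,0],[4.9,0,-0.04],0.8],
    [[0,0,0],[5.03,0,-0.04],0.8],
    [[0,0,0],[5.1,0,-0.04],0.8],
    [[0,0,0],[5.14,0,-0.04],0.8],
    [[0,0,0],[5.14,0,-0.04],0.8],
  ],
)

```text
clock: 22.9
ee_pos: [0.4906, 0.3309, 0.0619]
tool_rot: [1.078, 1.286, -1.076]
wrist_force: [-0.2, -2.7, 4.7]
opening: 0.0331
```

Light contact (5 N) with the tray floor. Releasing and retreating.

>>> send_rows(
  targets=[
    [[0,0,0],[0,0,0],0.8],
    [[0,0,0],[0,0,0],0.6],
    [[0,0,0],[0,0,0],0.5],
    [[0,0,0],[0,0,0],0.35],
    [[0,0,0],[0,0,0],0.3],
    [[0,0,0],[0,0,0],0.3],
    [[0,0,0],[-0.5,0,0],0.3],
    [[0,0,0],[-1.5,0,0],0.3],
    [[0,0,0],[-3.0,0,0],0.3],
    [[0,0,0],[-4.4,0,0],0.3],
    [[0,0,0],[-5.4,0,0],0.3],
    [[0,0,0],[-5.5,0,0],0.3],
    [[0,0,0],[-5.5,0,0],0.3],
  ],
)

```text
clock: 24.2
ee_pos: [0.4898, 0.331, 0.1985]
tool_rot: [1.078, 1.287, -1.076]
wrist_force: [-0.1, 0.0, -0.3]
opening: 0.0596
```

```bash
python3 look.py m13; python3 - <<'E'
from h import *
print("B above",delta(np.array([.4415,-.0558,.20]),Rt(-1,[0,0,1.])))
im=cv2.imread("pics/m13_s.png")[:,:,::-1]
for c,s in blobs(im,(4,190,90),(16,255,255),100)[0]:print(c,s)
for p in[(.5555,.331),(.4905,.331),(.4415,-.0558)]: print([np.round(proj("scene",np.r_[p,z]),1) for z in(.004,.059,.114)])
E
```

```text
24.2 [0.4898 0.331  0.1985] 0.059571070658960376 [-0.0539  0.0368 -0.306 ] [0.3962 0.483  1.338  0.     1.3194 1.7893] [ 0.0011  0.0005 -1.    ]
B above (array([0.0024, 0.003 , 0.0138]), array([-0.1129, -4.6161, 14.8805]))
[268.9 184.1] [262 163  14  42 493]
[375.1 316.9] [ 347  280   60   75 2182]
[array([355.3, 345.8]), array([361.1, 326. ]), array([367.6, 303.6])]
[array([381.8, 324.4]), array([388.9, 304.5]), array([396.8, 282.1])]
[array([268.9, 199. ]), array([269.2, 180.8]), array([269.5, 161.1])]
```

View pics/m13_s.png

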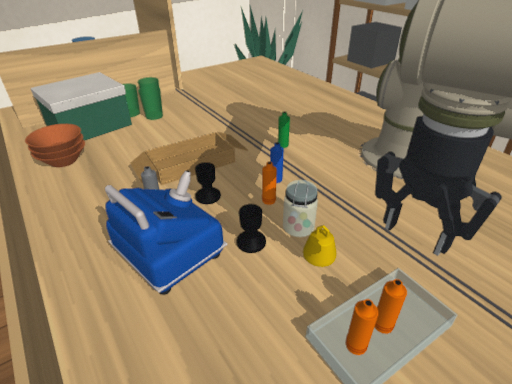

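Tubes A and C both stand in the tray at scene (361,327) and (389,305). Now tube B, at scene (269,184).

>>> send_rows(
  targets=[
    [[0,0,0],[0,-0.2,0.8],0.3],
    [[0,0,0],[0,-0.7,2.2],0.3],
    [[0,0,0],[0,-1.2,3.8],0.3],
    [[0,0,0],[0,-1.7,5.4],0.3],
    [[0,0,0],[0,-2.2,7.0],0.3],
    [[0,0,0],[0,-2.7,8.6],0.3],
    [[0,0,0],[0,-3.2,10.2],0.3],
    [[0,0,0],[0,-3.7,11.8],0.3],
    [[0,0,0],[0,-4.1,13.2],0.3],
    [[0,0,0],[0,-4.4,14.3],0.3],
    [[0,0,0],[0,-4.6,14.8],0.3],
    [[0,0,0],[0,-4.62,14.88],0.3],
    [[0,0,0],[0,-4.62,14.88],0.3],
  ],
)

```text
clock: 25.6
ee_pos: [0.4416, -0.0554, 0.1972]
tool_rot: [1.078, 1.289, -1.078]
wrist_force: [-0.8, -0.2, -0.4]
opening: 0.0598
```

```bash
python3 - <<'E'
from h import *
o=readout.observe();print(o["clock"],o["ee_pos"],delta(np.array([.4415,-.0558,G-ctrl.pinch_z]),Rt(-1,[0,0,1.])))
E
```

```text
25.6 [ 0.4416 -0.0554  0.1972] (array([-0.0014, -0.0063,  0.0076]), array([ 5.6369, -0.0026,  0.0211]))
```

>>> send_rows(
  targets=[
    [[0,0,0],[0.8,0,0.02],0.3],
    [[0,0,0],[2.2,0,0.02],0.3],
    [[0,0,0],[3.6,0,0.02],0.3],
    [[0,0,0],[4.8,0,0.02],0.3],
    [[0,0,0],[5.45,0,0.02],0.3],
    [[0,0,0],[5.63,0,0.02],0.3],
    [[0,0,0],[5.63,0,0.02],0.3],
    [[0,0,0],[5.63,0,0.02],0.8],
    [[0,0,0],[5.63,0,0.02],0.8],
    [[0,0,0],[5.63,0,0.02],0.8],
    [[0,0,0],[5.63,0,0.02],0.8],
    [[0,0,0],[5.63,0,0.02],0.8],
    [[0,0,0],[5.63,0,0.02],0.8],
  ],
)

```text
clock: 26.9
ee_pos: [0.4426, -0.0562, 0.058]
tool_rot: [1.078, 1.286, -1.076]
wrist_force: [-0.5, 0.7, 6.4]
opening: 0.0334
```

```bash
python3 look.py m14; python3 - <<'E'
from h import *
print(delta(tcp(SEAT+.075*AX,AX),Rt(-1,AX)))
E
```

```text
26.9 [ 0.4426 -0.0562  0.058 ] 0.033405190160652944 [-0.5425  0.7092  6.3975] [-0.3902  0.3779  1.9296  0.0004  0.8322  1.0028] [ 0.0019 -0.0004 -1.    ]
(array([0.0033, 0.005 , 3.7266]), array([-7.3731,  6.3218,  1.0314]))
```

View pics/m14.png

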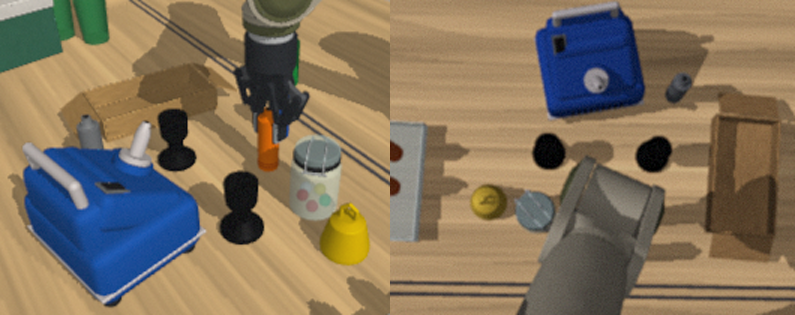

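Tube B is gripped and its neighbours are undisturbed. Lifting to pre-insertion.

>>> send_rows(
  targets=[
    [[0,0,0],[-0.6,0,0],0.8],
    [[0,0,0],[-1.8,0,0],0.8],
    [[0,0,0],[-3.2,0,0],0.8],
    [[0,0,0],[-4.6,0,0],0.8],
    [[0,0,0],[-6.0,0.4,0.1],0.8],
    [[0,0,0.3],[-7.0,1.2,0.2],0.8],
    [[0,0,0.8],[-7.4,2.3,0.4],0.8],
    [[0,0,1.4],[-7.4,3.3,0.55],0.8],
    [[0,0,2.0],[-7.4,4.3,0.7],0.8],
    [[0,0,2.6],[-7.4,5.2,0.85],0.8],
    [[0,0,3.2],[-7.4,5.9,0.95],0.8],
    [[0,0,3.6],[-7.37,6.25,1.03],0.8],
    [[0,0,3.74],[-7.37,6.34,1.03],0.8],
    [[0,0,3.74],[-7.37,6.34,1.03],0.8],
    [[0,0,3.74],[-7.37,6.34,1.03],0.8],
  ],
)

```text
clock: 28.5
ee_pos: [0.6023, -0.0534, 0.2416]
tool_rot: [1.318, 0.928, -0.68]
wrist_force: [0.2, -0.0, -0.8]
opening: 0.033
```

```bash
python3 st.py; python3 look.py m15; python3 axisfit.py m15 | grep -E "foot|al (-1|8|17|26|53|2|4) ";  python3 - <<'E'
from h import *
print(delta(tcp(SEAT+.075*AX,AX),Rt(-1,AX)))
E
```

```text
t 28.5 foot out mm 74.13583954852899 lateral(tool y,z) mm [-0.4954 -0.1722] F tool [ 0.7943 -0.196   0.0638] M [ 0.0529  0.0429 -0.2797] open 0.03302526888807921
28.5 [ 0.6023 -0.0534  0.2416] 0.03302526888807921 [ 0.2335 -0.023  -0.7863] [-0.4007  0.2415  1.6559  0.3772  0.8321  0.7948] [ 0.4904  0.088  -0.8671]
scene foot px [192.4061 157.7611] axis [ 0.3121 -0.9501] normal [0.9501 0.3121] blob [198.4 133.8] [184 101  28  60 854]
  al -1 perp range -9.2 7.9 mid -0.62
  al 2 perp range -9.1 7.9 mid -0.61
  al 8 perp range -9.4 8.3 mid -0.59
  al 17 perp range -9.1 8.0 mid -0.54
  al 26 perp range -9.4 7.7 mid -0.82
  al 53 perp range -5.5 1.5 mid -1.97
top foot px [271.0111 130.5002] axis [0.479  0.8778] normal [-0.8778  0.479 ] blob [272.2 131.8] [265 125  17  15 145]
  al 4 perp range -5.8 4.5 mid -0.67
(array([ 0.0051, -0.0002,  0.0008]), array([-0.0363,  0.0125,  0.0068]))
```

>>> send_rows(
  targets=[
    [[0,0,0],[0.2,0,0],0.8],
    [[0,0,0],[0.45,0,0],0.8],
    [[0,0,0],[0.7,0,0],0.8],
    [[0,0,0],[0.9,0,0],0.8],
    [[0,0,0],[1.1,0,0],0.8],
    [[0,0,0],[1.25,0,0],0.8],
    [[0,0,0],[1.35,0,0],0.8],
    [[0,0,0],[1.4,0,0],0.8],
    [[0,0,0],[1.4,0,0],0.8],
  ],
)

```text
clock: 29.5
ee_pos: [0.6197, -0.0508, 0.2109]
tool_rot: [1.318, 0.927, -0.681]
wrist_force: [-1.2, -4.0, -1.9]
opening: 0.0328
```

```bash
python3 st.py
```

```text
t 29.5 foot out mm 38.769205483971874 lateral(tool y,z) mm [-0.6129  0.4024] F tool [ 0.76   -2.5531  3.6857] M [ 0.0282 -0.9095 -0.8263] open 0.03284348888377605
```

Lateral contact (≈4.5 N) at 39 mm out already. That suggests a narrow bore slightly off-centre. I'll ease sideways with the force before going on.

>>> send_rows(
  targets=[
    [[0,0,0],[0,-0.02,0.03],0.8],
    [[0,0,0],[0,-0.02,0.03],0.8],
    [[0,0,0],[0,-0.02,0.03],0.8],
  ],
)

```text
clock: 29.8
ee_pos: [0.6194, -0.0511, 0.2108]
tool_rot: [1.319, 0.928, -0.68]
wrist_force: [-0.7, -1.8, -0.7]
opening: 0.033
```

```bash
python3 st.py
```

```text
t 29.8 foot out mm 38.808126858126734 lateral(tool y,z) mm [-0.9408  0.5829] F tool [ 0.0823 -1.2016  1.6297] M [-0.0612 -0.4561 -0.6387] open 0.03302317172282074
```

>>> send_rows(
  targets=[
    [[0,0,0],[0,-0.02,0.02],0.8],
    [[0,0,0],[0.03,-0.02,0.02],0.8],
    [[0,0,0],[0.06,-0.02,0.02],0.8],
    [[0,0,0],[0.06,-0.02,0.02],0.8],
  ],
)

```text
clock: 30.2
ee_pos: [0.6199, -0.0515, 0.2092]
tool_rot: [1.318, 0.928, -0.68]
wrist_force: [-0.7, -0.4, -0.7]
opening: 0.0329
```

```bash
python3 st.py
```

```text
t 30.2 foot out mm 37.25786068181964 lateral(tool y,z) mm [-1.4023  1.106 ] F tool [ 0.2536 -1.0111  0.2903] M [ 0.0158 -0.1351 -0.4673] open 0.03287149314068208
```

Forces are back near zero. Advancing in small steps.

>>> send_rows(
  targets=[
    [[0,0,0],[0.03,0,0],0.8],
    [[0,0,0],[0.06,0,0],0.8],
    [[0,0,0],[0.08,0,0],0.8],
    [[0,0,0],[0.08,0,0],0.8],
  ],
)

```text
clock: 30.6
ee_pos: [0.6208, -0.0514, 0.2085]
tool_rot: [1.318, 0.927, -0.679]
wrist_force: [-8.6, -2.0, 8.1]
opening: 0.0333
```

```bash
python3 st.py
```

```text
t 30.6 foot out mm 36.17339892973891 lateral(tool y,z) mm [-0.8692  1.1995] F tool [-11.4634  -3.6175   0.4099] M [ 0.0529  0.0414 -0.9908] open 0.033254232706478225
```

```bash
python3 look.py m16; python3 - <<'E'
from h import *
s=cv2.imread("pics/m16_s.png")[130:210,150:240]
cv2.imwrite("pics/m16z.png",cv2.resize(s,None,fx=5,fy=5,interpolation=2))
p=tcp(SEAT+.085*AX,AX);d=delta(p,Rt(-1,AX));e=delta(np.array([.52,-.32,.20]),Rt(-1,[0,0,1.]),p,Rt(-1,AX));print(d,e[0],d[1]+e[1])
E
```

```text
30.6 [ 0.6208 -0.0514  0.2085] 0.033254232706478225 [-8.6487 -1.9678  8.1235] [-0.3825  0.3134  1.653   0.3948  0.7604  0.7792] [ 0.4918  0.0879 -0.8663]
(array([ 0.0068,  0.0017, -0.0076]), array([-1.9523,  0.0396, -0.0474])) [-0.     -0.     -3.7392] [-2.6296 -5.2504  9.8622]
```

View pics/m16z.png

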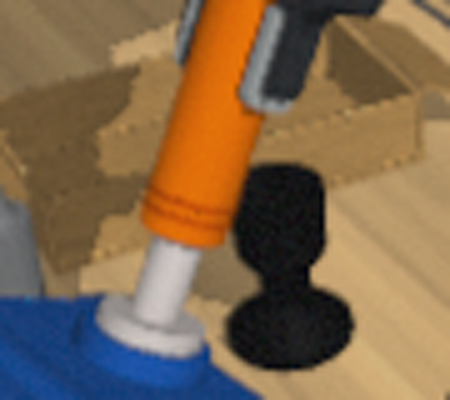

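Tube B is stopped part-way (foot at crop (183,235), about 35 mm of nozzle exposed, 11 N axial), so it belongs in the carton. Withdrawing and carrying it there.

>>> send_rows(
  targets=[
    [[0,0,0],[-0.3,0,0],0.8],
    [[0,0,0],[-0.9,0,0],0.8],
    [[0,0,0],[-1.6,0,0],0.8],
    [[0,0,0],[-2.1,0,0.2],0.8],
    [[0,0,0],[-2.4,-0.1,0.8],0.8],
    [[0,0,-0.4],[-2.6,-0.4,1.8],0.8],
    [[0,0,-1.0],[-2.7,-1.0,3.0],0.8],
    [[0,0,-1.6],[-2.7,-1.8,4.3],0.8],
    [[0,0,-2.2],[-2.7,-2.6,5.6],0.8],
    [[0,0,-2.8],[-2.7,-3.4,6.9],0.8],
    [[0,0,-3.4],[-2.65,-4.2,8.1],0.8],
    [[0,0,-3.73],[-2.63,-4.8,9.1],0.8],
    [[0,0,-3.73],[-2.63,-5.15,9.7],0.8],
    [[0,0,-3.73],[-2.63,-5.25,9.86],0.8],
    [[0,0,-3.73],[-2.63,-5.25,9.86],0.8],
  ],
)

```text
clock: 32.2
ee_pos: [0.5199, -0.3199, 0.1994]
tool_rot: [1.079, 1.286, -1.076]
wrist_force: [0.8, -0.2, -1.4]
opening: 0.0334
```

```bash
python3 look.py m17; python3 - <<'E'
from h import *
print(delta(np.array([.52,-.32,.0620]),Rt(-1,[0,0,1.])))
E
```

```text
32.2 [ 0.5199 -0.3199  0.1994] 0.03344130078744182 [ 0.8284 -0.2137 -1.3521] [-0.7442  0.5248  1.2703  0.0022  1.3449  0.6492] [ 0.0026  0.0005 -1.    ]
(array([ 0.0066,  0.0034, -0.0196]), array([ 5.5115, -0.036 ,  0.0294]))
```

View pics/m17_s.png

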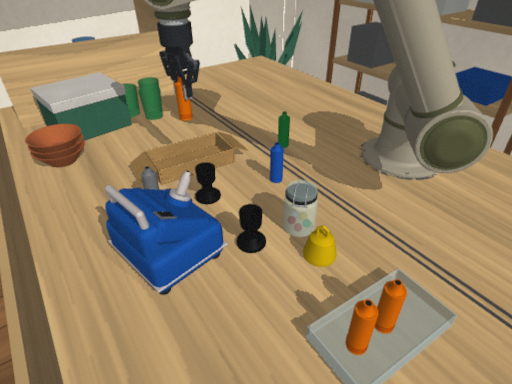

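>>> send_rows(
  targets=[
    [[0,0,-0.02],[0.6,0,0.02],0.8],
    [[0,0,-0.02],[1.7,-0.03,0.02],0.8],
    [[0,0,-0.02],[2.9,-0.03,0.02],0.8],
    [[0,0,-0.02],[4.0,-0.03,0.02],0.8],
    [[0,0,-0.02],[4.8,-0.03,0.02],0.8],
    [[0,0,-0.02],[5.25,-0.03,0.02],0.8],
    [[0,0,-0.02],[5.42,-0.03,0.02],0.8],
    [[0,0,-0.02],[5.5,-0.03,0.02],0.8],
    [[0,0,-0.02],[5.55,-0.03,0.02],0.8],
    [[0,0,-0.02],[5.55,-0.03,0.02],0.8],
  ],
)

```text
clock: 33.3
ee_pos: [0.5203, -0.3206, 0.0621]
tool_rot: [1.076, 1.287, -1.078]
wrist_force: [-0.4, 2.6, 5.0]
opening: 0.0333
```

Contact with the carton floor (5 N). Releasing and retreating.

>>> send_rows(
  targets=[
    [[0,0,0],[0,0,0],0.8],
    [[0,0,0],[0,0,0],0.6],
    [[0,0,0],[0,0,0],0.5],
    [[0,0,0],[0,0,0],0.35],
    [[0,0,0],[0,0,0],0.3],
    [[0,0,0],[0,0,0],0.3],
    [[0,0,0],[-0.5,0,0],0.3],
    [[0,0,0],[-1.5,0,0],0.3],
    [[0,0,0],[-3.0,0,0],0.3],
    [[0,0,0],[-4.5,0,0],0.3],
    [[0,0,0],[-5.8,0,0],0.3],
    [[0,0,0],[-6.0,0,0],0.3],
    [[0,0,0],[-7.0,-2,3],0.3],
    [[0,0,0],[-7.0,-4,4],0.3],
    [[0,0,0],[-7.0,-5,4],0.3],
    [[0,0,0],[-7.0,-5,4],0.3],
  ],
)

```text
clock: 34.9
ee_pos: [0.4113, -0.4434, 0.2357]
tool_rot: [1.079, 1.288, -1.082]
wrist_force: [-0.1, 0.9, 0.0]
opening: 0.0597
```

```bash
python3 look.py m18; python3 - <<'E'
from h import *
im=cv2.imread("pics/m18_s.png")[:,:,::-1]
for c,s in blobs(im,(4,190,90),(16,255,255),100)[0]:print(c,s)
for p in[(.5555,.331),(.4905,.331),(.520,-.3205)]: print([np.round(proj("scene",np.r_[p,z]),1) for z in(.004,.059,.114)])
a=cv2.imread("pics/m18_s.png");b=cv2.imread("pics/m18_t.png")
cv2.imwrite("pics/m18f.png",np.vstack([a[90:384,80:480],b[60:290,90:490]]))
d=cv2.absdiff(a,cv2.imread("pics/scene0.png")).max(2)
for k,(x,y) in dict(jar=(300,208),weight=(320,245),h1=(251,228),h2=(207,183)).items():print(k,d[y-15:y+15,x-10:x+10].mean())
E
```

```text
34.9 [ 0.4113 -0.4434  0.2357] 0.05972127415469357 [-0.1091  0.8908  0.019 ] [-1.0155  0.4898  1.23   -0.0021  1.4222  0.3817] [-0.002  -0.0007 -1.    ]
[189.3 145. ] [182 128  16  34 366]
[375.1 316.9] [ 346  280   61   75 2183]
[array([355.3, 345.8]), array([361.1, 326. ]), array([367.6, 303.6])]
[array([381.8, 324.4]), array([388.9, 304.5]), array([396.8, 282.1])]
[array([192.1, 162.5]), array([189.8, 145.7]), array([187.4, 127.7])]
jar 2.7866666666666666
weight 2.585
h1 6.525
h2 5.886666666666667
```

View pics/m18f.png

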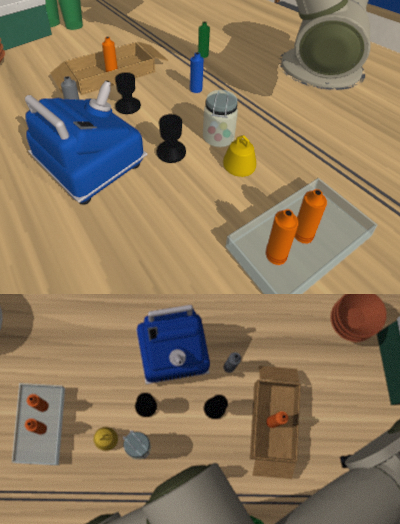

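The final picture shows tubes A and C upright in the tray (281,238), (311,217) and tube B upright in the carton (109,54). The jar, weight and both holders are in place and the gripper is clear. Handing in.

```bash
python3 -c "
from rig import ticket;print(ticket.finish_job())"
```

```text
the job is handed in; nothing more can be done
None
```

The job is done and handed in at about 35 s of the 72 s allowed. The hand-in reports no verdict, so the outcome rests on my own checks.

| Tube (my label) | Where it started | Result on the nozzle | Where it stands now |
|---|---|---|---|
| A | nearest the carton | went down to the collar, about 9 N | clear tray |
| C | by the yellow weight | went down to the collar, about 13 N | clear tray |
| B | between the jar and tube A | stuck with its foot about 35 mm out, about 11 N | cardboard carton |

- **Order:** each tube was tried and placed before I picked up the next (A, then C, then B).
- **Tube B's fit:** it first touched the nozzle sideways with about 4.5 N. I eased it back to centre before pushing on, so its stop was straight along the nozzle.
- **Last checks:** the positions of all three tubes in the last picture match their predicted upright positions to about 1–2 pixels. In the scene picture, the areas around the jar, weight and both holders are almost unchanged from the first picture, and the gripper was open and clear of everything.
- **Disagreements:** my depth reading showed 1–1.4 mm still to go when the tubes were already on the collar; I relied on the force and the pictures there. No check failed.

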